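Sort bit cases by cap colour, tipping the last two from a pan

TASK

Sort the drill-bit cases by cap colour: put each of the two lying loose on the ledge into the bin of its cap's colour, and empty the two orange-capped cases on the pan into the orange bin by lifting the pan by its upright grip, carrying it with both cases aboard and tipping it over that bin (do not pick them out by hand). Then stand the empty pan upright on the ledge again, clear of the bins, and leave the bins and everything else where they are.

Things in the scene. Friction and masses are not known exactly. Their poses are not given: they have to be found in the camera images.
- bin_orange: Open-topped rectangular plastic bin, all orange: outside 160 mm (x) by 145 mm (y), 60 mm high, walls and floor 4 mm, 0.6 kg, loose. Origin: centre of the underside. One bin stands on the left and one on the right; which is which varies.
- bin_blue: Open-topped rectangular plastic bin, all blue: outside 160 mm (x) by 145 mm (y), 60 mm high, walls and floor 4 mm, 0.6 kg, loose. Origin: centre of the underside. One bin stands on the left and one on the right; which is which varies.
- case_orange: Bit case: a closed square-section tube 84 mm long (own x), 24 mm wide (y), 26 mm high (z), 60 g; white body with a 28 mm orange cap at its +x end, same section. Origin: centre of the underside. Lies loose on the ledge between the bins, nearer the robot than the pan.
- case_blue: Bit case: a closed square-section tube 84 mm long (own x), 24 mm wide (y), 26 mm high (z), 60 g; white body with a 28 mm blue cap at its +x end, same section. Origin: centre of the underside. Lies loose on the ledge between the bins, nearer the robot than the pan.
- pan: Aluminium sorting pan, 0.22 kg: floor 130 mm (own x) by 120 mm (y), 4 mm thick; rims 22 mm high on both sides and the +x back; the -x edge is an open lip, facing roughly the robot at the start. A black grip tab stands up from the back edge (see point pan_grip). Origin: centre of the underside. Its cases begin to slide at 27 to 34 degrees of tilt: tip it, lip lowest, to about 45 degrees.
- pan_grip (a point): Where to pinch the pan: in the black upright tab, at x = +59 mm, 68 mm above the pan's underside. The tab is 12 mm thick (along the pan's x), 60 mm wide (y), its top 85 mm above the underside; pinch it across its thickness. Axes as the pan's.
- pan_lip (a point): Middle of the pan's open -x edge, at its underside (x = -65 mm). Axes as the pan's.
- pan_case_1: Bit case: a closed square-section tube 84 mm long (own x), 24 mm wide (y), 26 mm high (z), 60 g; white body with a 28 mm orange cap at its +x end, same section. Origin: centre of the underside. Lies on the pan floor, along the pan.
- pan_case_2: Bit case: a closed square-section tube 84 mm long (own x), 24 mm wide (y), 26 mm high (z), 60 g; white body with a 28 mm orange cap at its +x end, same section. Origin: centre of the underside. Lies on the pan floor, along the pan, beside the other.
- tin_a: Bystander, loose: sealed tin with red wrap, 80 mm across, 90 mm high, far left. Origin: underside.
- tin_b: Bystander, loose: sealed tin with green wrap, 74 mm across, 75 mm high, far right. Origin: underside.
- mallet: Bystander, loose: grey mallet about 260 mm long, 100 mm across its head, 50 mm high, on the right (a fixed toolbox 153 mm high stands beyond it, at the far right corner). Origin: underside, on the handle.
- opener: Bystander, loose: stainless tin opener about 180 mm long, 18 mm high, on the left. Origin: underside.
- saucer: Bystander, loose: terracotta saucer with three screws, 130 mm across, 22 mm high, beyond the pan. Origin: underside.
Mind the look-alikes: they are no part of the job. Of the things that look like the bin_blue, the middle-sized one is meant. What is shaped like the pan but turquoise is not meant.

How it is judged:
By the outcome, as a careful person would: the job done as asked, in the order asked, and still so for the second after the job is handed in, with the robot touching nothing.
It also fails if it takes over 67 s, if anything falls off the work surface, if the arm or the gripper's body presses on something with over 40 N, if the wrist force passes 120 N, or if a joint passes its speed limit or range.

ROBOT

A 6-joint arm with a two-finger parallel gripper is mounted at the origin on the work surface. World frame = base frame: x ahead of the robot, y to its left, z up, the work surface at z = 0. Lengths are in mm, angles in rad, forces in N, time in s.
With the tool pointing down it reaches from about 400 to 925 mm from the base axis. Payload 12.5 kg.
Tool frame: the origin (TCP) lies at the very end of the fingers, on their centre line; the grasp point (between the pads) lies 19 mm behind it; y points along the fingers, z is the direction in which the jaws open and shut, and the axes are right-handed (so a half turn about y gives the same grasp; the last joint's range is limited). The gripper opens to 95 mm and grips with 3 to 60 N. Pads are 20 mm wide; open, the fingers measure 119 mm over their backs; the gripper's body (75 mm by 180 mm) begins 59 mm behind the grasp point.
Start: joints at [1.187, 0.491, 1.559, -0, 1.092, -0.106], TCP at [171.383, 601.061, 214.661] pointing down, gripper open.
Joint ranges: [-3.1, 3.1], [-0.84, 2.19], [0.05, 2.79], [-1.13, 4.28], [0.06, 2.93], [-2.69, 2.69]. Speed limits (rad/s): [2.22, 2.22, 2.79, 3.14, 3.14, 3.14].

INTERFACE

Orientations are given as [roll, pitch, yaw] about the fixed x, y, z axes, in that order (R = Rz(yaw) Ry(pitch) Rx(roll)).
In Python, from cell import env, optics gives the robot as it stands.
- The arm moves only by the tool drive_tool, never from a script. Its argument "steps" is a list of rows, each an object with "slide": the shift along the tool's x, y, z in m, a list of three; "dr": the turn, a rotation vector about the tool's x, y, z in rad, a list of three; "fingers": the finger opening in m, from 0 to 0.0951. A call has 1 to 5 rows; each row is the pose to reach, as a shift and turn from the pose commanded when the call began, along the tool's axes at that moment; what a row does not reach only later rows make up. A row lasts 1/12 s, in which the tool goes at most 41.7 mm and 7.16 degrees, less where a joint would pass 70% of its speed; a pose out of reach is approached as far as the arm can. A call with a gripper value outside its range is refused whole. The fingers move at their own pace and stop on an object; the grip force is fixed at half the most. Time passes only in rows, so rows that repeat a pose let the fingers close. It gives the time, the measured TCP pose, the force and the opening at its end, in the units of the state.
- env.state(): the state, without advancing time (a new reading comes with each control period).
- optics.read_camera(name): name is "scene" or "top"; returns the picture (420x560x3 uint8, red, green, blue); there is no depth.
- optics.camera_model(name): a dict with "mtx" (3x3 intrinsics, pixels), "R" (3x3) and "t" (3): a world point X has camera coordinates R X + t. Camera axes: x right, y down, z forward; pixel columns grow to the right and rows downward; lengths in mm; the calibration is good to about 2 mm. A picture is of the moment at which its call begins. camera_model takes no time and is no camera call.
- env.job_done(): hands the job in, once; it reports no verdict.
The state is a dict: "t": time; "joints": joint angles; "qvel": joint speeds; "tau": joint torques, N m; "eef_pos": TCP position; "tcp_rot": TCP orientation; "ft_force": force on the tool from outside, world axes, zero at the start; "moment": the same for the moment, N m; "opening": opening from 0.0 (shut) to 1.0 (fully open).
Only numpy, scipy, OpenCV 4.12 (cv2) and the standard library are available. Lean on these libraries where they do the work, as an engineer would, in place of code of your own. Each camera call takes 0.05 s, during which the arm holds its last target.

## Working session

There is one attempt and no reset: what is moved stays moved. The work goes in short steps, Python scripts to look and compute and a tool call to move; the robot and the scene stay as the last step left them, time stands still between calls to the robot, and variables do not carry over. Pictures are saved under pics/ and viewed, and the job is handed in when it is done.

Besides the shell and the picture viewer there is one more tool, called after ">>>" by a JSON object that holds its "fn" and its "kwargs". drive_tool: Moves the arm, as the interface text tells. Its arguments: {"type":"object","properties":{"steps":{"type":"array","items":{"type":"object","properties":{"slide":{"type":"array","items":{"type":"number"}},"dr":{"type":"array","items":{"type":"number"}},"fingers":{"type":"number"}}}}},"required":["steps"]}

```bash
ls -la; mkdir -p pics; python3 - <<'E'
from cell import env, optics
import cv2,numpy as np
for n in("scene","top"):
    im=optics.read_camera(n); cv2.imwrite(f"pics/{n}0.png",cv2.cvtColor(im,cv2.COLOR_RGB2BGR))
    m=optics.camera_model(n); R=np.array(m["R"]);t=np.array(m["t"]); print(n,np.array(m["mtx"]).tolist(),np.round(R,3).tolist(),np.round(-R.T@t,1))
print(env.state())
E
```

```text
total 12
drwxr-xr-x  3 agent agent 4096 Dec  6 15:05 .
drwxr-xr-x 23 root  root  4096 Dec  6 15:05 ..
drwxr-xr-x  2 agent agent 4096 Dec  6 15:05 pics
scene [[392.58151313967403, 0.0, 278.30137631537895], [0.0, 392.58151313967403, 202.35755621517126], [0.0, 0.0, 1.0]] [[0.752, 0.659, 0.009], [0.537, -0.605, -0.588], [-0.382, 0.447, -0.809]] [ 925.  -490.7  956.3]
top [[406.21068610294515, 0.0, 280.0472952719143], [0.0, 406.21068610294515, 208.01790803232376], [0.0, 0.0, 1.0]] [[-0.001, -1.0, -0.012], [-0.989, 0.003, -0.151], [0.151, 0.011, -0.988]] [ 282.2   -5.9 1487.6]
{'t': 0.1, 'joints': array([ 1.18738341e+00,  4.91462066e-01,  1.55940354e+00, -9.61635911e-07,
        1.09167486e+00, -1.05583993e-01]), 'qvel': array([-0.00123668, -0.00206543, -0.00019557,  0.0018679 ,  0.00193115,
       -0.00068347]), 'tau': array([ 2.44867064e-03, -6.13624549e+01, -2.58608580e+01,  6.93347747e-02,
        4.70000971e-02, -1.83701144e-05]), 'eef_pos': array([171.30523869, 600.84057345, 214.13812342]), 'tcp_rot': array([-1.57173895e+00,  9.90397572e-05, -2.77828522e-01]), 'ft_force': array([-0.66864717, -0.1991741 ,  1.45590709]), 'moment': array([-0.00875204, -0.00387841, -0.0157659 ]), 'opening': 0.9997655770978331}
```

View pics/scene0.png

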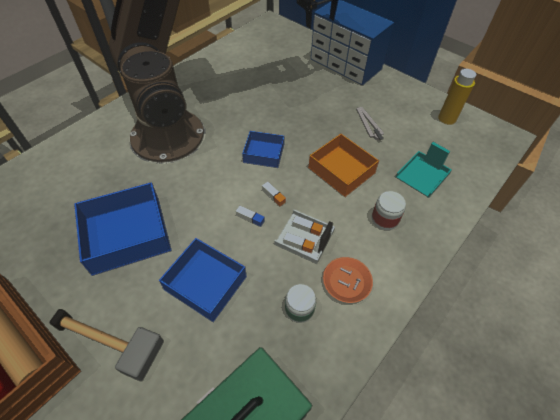

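View pics/top0.png

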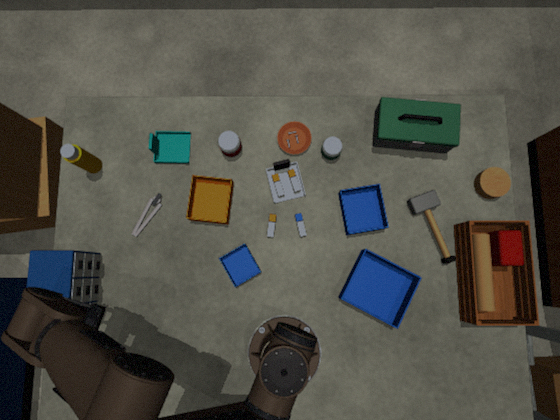

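```bash
python3 - <<'E'
import cv2
im=cv2.imread("pics/top0.png")[30:230,120:460]
cv2.imwrite("pics/top0z.png",cv2.resize(im,(800,470),interpolation=cv2.INTER_CUBIC))
E
```

```text
(no output)
```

View pics/top0z.png

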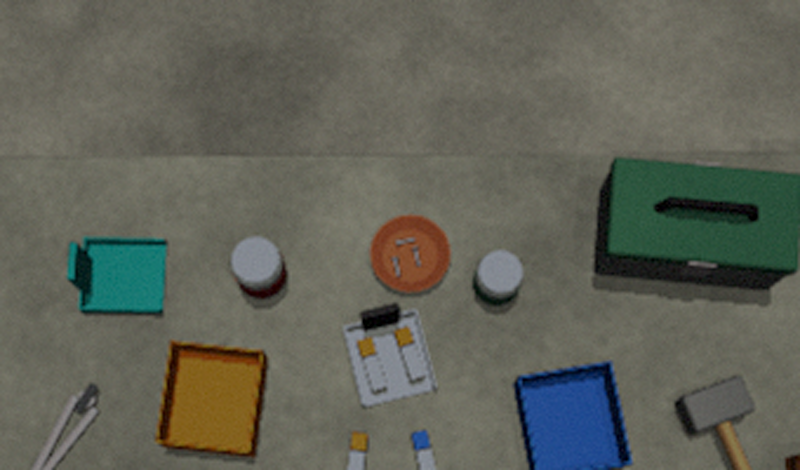

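```bash
cat > h.py <<'E'
import cv2,numpy as np
from cell import env, optics
from scipy.optimize import minimize
from scipy.spatial.transform import Rotation as Ro
C={}
for n in("scene","top"):
    m=optics.camera_model(n);C[n]=(np.array(m["mtx"]),np.array(m["R"]),np.array(m["t"]))
def proj(n,X):
    K,R,t=C[n];p=(np.atleast_2d(X)@R.T+t)@K.T;return p[:,:2]/p[:,2:]
def unproj(n,uv,z):
    K,R,t=C[n];d=R.T@np.linalg.solve(K,np.r_[uv,1]);o=-R.T@t;return o+d*(z-o[2])/d[2]
def box(x0,x1,y0,y1,z0,z1):
    return np.array([[x,y,z]for x in(x0,x1)for y in(y0,y1)for z in(z0,z1)],float)
def world(P,x,y,yaw):
    c,s=np.cos(yaw),np.sin(yaw);return np.c_[x+c*P[:,0]-s*P[:,1],y+s*P[:,0]+c*P[:,1],P[:,2]]
S=4
def sil(n,P):
    h=np.round(cv2.convexHull(((proj(n,P)+.5)*S*16-8).astype(np.float32))).astype(np.int32)
    im=np.zeros((420*S,560*S),np.uint8);cv2.fillConvexPoly(im,h,1,shift=4);return im
def up(m): return (cv2.resize(m.astype(np.float32),None,fx=S,fy=S,interpolation=cv2.INTER_LINEAR)>.5).astype(np.uint8)
def fit(P,masks,x0):
    def cost(p):
        return sum(1-(a:=sil(n,world(P,*p[:2],p[2]/50)),)[0].__and__(m).sum()/max(1,(a[0]|m).sum()) for n,m in masks.items())
    r=minimize(cost,np.r_[x0[:2],x0[2]*50],method="Nelder-Mead",options=dict(initial_simplex=np.r_[x0[:2],x0[2]*50]+np.array([[0,0,0],[8,0,0],[0,8,0],[0,0,6]]),xatol=.1,fatol=1e-4))
    return np.r_[r.x[:2],r.x[2]/50],r.fun
def comp(m,uv):
    k,l,st,ce=cv2.connectedComponentsWithStats(m.astype(np.uint8));
    u,v=uv
    w=l[max(0,v-3):v+4,max(0,u-3):u+4];w=w[w>0]
    return l==np.bincount(w).argmax() if len(w) else None
def snap(name):
    o={}
    for n in("scene","top"):
        o[n]=optics.read_camera(n);cv2.imwrite(f"pics/{n}_{name}.png",o[n][:,:,::-1])
    return o
E
python3 - <<'E'
from h import *
im={n:cv2.imread(f"pics/{n}0.png") for n in C}
H={n:cv2.cvtColor(im[n],cv2.COLOR_BGR2HSV).astype(int) for n in C}
def hue(n,a,b,s=110,v=40): h=H[n];return (h[...,0]>=a)&(h[...,0]<=b)&(h[...,1]>=s)&(h[...,2]>=v)
# print sample hsv
for n,pts in dict(scene=[(273,190),(280,198),(247,214),(259,219),(300,220),(320,228),(345,165),(205,280),(285,235)],top=[(272,217),(271,228),(299,217),(302,229),(211,200),(363,210),(278,179),(282,190)]).items():
    print(n,[(p,H[n][p[1],p[0]].tolist()) for p in pts])
B=box(-80,80,-72.5,72.5,0,60)
for nm,a,b,uv,x0 in(("orange",5,25,dict(scene=(345,168),top=(211,200)),None),("blue",105,125,dict(scene=(205,280),top=(363,210)),None)):
    ms={}
    for n in C:
        m=comp(hue(n,a,b,100,15),uv[n]);print(nm,n,m.sum());ms[n]=up(m)
    x0=unproj("top",uv["top"],20)
    for y in(-.2,.2):print(fit(B,ms,np.r_[x0[:2],y]))
E
```

```text
scene [((273, 190), [102, 22, 177]), ((280, 198), [16, 188, 164]), ((247, 214), [105, 20, 177]), ((259, 219), [110, 174, 158]), ((300, 220), [103, 20, 177]), ((320, 228), [16, 192, 163]), ((345, 165), [16, 199, 163]), ((205, 280), [110, 184, 159]), ((285, 235), [85, 9, 168])]
top [((272, 217), [20, 195, 132]), ((271, 228), [103, 25, 143]), ((299, 217), [109, 183, 146]), ((302, 229), [108, 20, 150]), ((211, 200), [19, 198, 134]), ((363, 210), [110, 199, 146]), ((278, 179), [21, 217, 133]), ((282, 190), [104, 20, 141])]
orange scene 2613
orange top 1936
(array([ 5.38285437e+02,  2.67077122e+02, -1.13057444e-01]), np.float64(0.009414128675301114))
(array([ 5.38323988e+02,  2.67415594e+02, -1.10080496e-01]), np.float64(0.009400182257072509))
blue scene 4072
blue top 1931
(array([ 5.00354044e+02, -2.86093133e+02,  1.66036157e-01]), np.float64(0.003575767100023719))
(array([ 5.00528267e+02, -2.86235599e+02,  1.61646489e-01]), np.float64(0.0032879777528741494))
```

```bash
python3 - <<'E'
s=open('h.py').read()
i=s.index("    def cost");j=s.index("    r=minimize")
s=s[:i]+'''    def cost(p):
        c=0
        for n,m in masks.items():
            a=sil(n,world(P,*p[:2],p[2]/50)); c+=1-(a&m).sum()/(a|m).sum()
        return c
'''+s[j:]
open('h.py','w').write(s)
E
cat > meas.py <<'E'
from h import *
import sys
im={n:cv2.imread(f"pics/{n}0.png") for n in C}
H={n:cv2.cvtColor(im[n],cv2.COLOR_BGR2HSV).astype(int) for n in C}
def hue(n,a,b,s=110,v=40): h=H[n];return (h[...,0]>=a)&(h[...,0]<=b)&(h[...,1]>=s)&(h[...,2]>=v)
B=box(-80,80,-72.5,72.5,0,60)
for nm,a,b,uv in(("orange",5,25,dict(scene=(345,168),top=(211,200))),("blue",105,125,dict(scene=(205,280),top=(363,210)))):
    ms={n:up(comp(hue(n,a,b,100,15),uv[n])) for n in C}
    x0=unproj("top",uv["top"],20)
    print("bin",nm,*fit(B,ms,np.r_[x0[:2],-.1 if nm=="orange" else .15]))
    for n in C: print(n,fit(B,{n:ms[n]},np.r_[x0[:2],0]))
cs={"case_orange":(16,dict(scene=[(273,190),(280,198)],top=[(271,228),(272,217)])),"case_blue":(110,dict(scene=[(247,214),(259,219)],top=[(302,229),(299,217)]))}
cap=box(14,42,-12,12,0,26);full=box(-42,42,-12,12,0,26)
for nm,(h,uv) in cs.items():
    ms={};mc={}
    for n in C:
        hh=H[n]; white=(hh[...,1]<60)&(hh[...,2]>(110 if n=="top" else 130))
        c=hue(n,h-12,h+12,100,15)
        m=comp(white|c,uv[n][0]); ms[n]=up(m);mc[n]=up(comp(c,uv[n][1]));print(nm,n,m.sum(),mc[n].sum()/16)
    a=unproj("top",uv["top"][0],13)
    print(fit(full,ms,np.r_[a[:2],0.1]))
    for n in C: print(n,fit(full,{n:ms[n]},np.r_[a[:2],0.1]))
    print("cap",fit(cap,mc,np.r_[a[:2],0.1]))
E
python3 meas.py
python3 - <<'E'
import cv2
im=cv2.imread("pics/scene0.png")[170:310,220:390]
cv2.imwrite("pics/s0z.png",cv2.resize(im,None,fx=4.2,fy=4.2,interpolation=cv2.INTER_CUBIC))
im=cv2.imread("pics/top0.png")[115:255,215:385]
cv2.imwrite("pics/t0z.png",cv2.resize(im,None,fx=4.2,fy=4.2,interpolation=cv2.INTER_CUBIC))
E
```

```text
bin orange [ 5.38137887e+02  2.67034964e+02 -1.07918136e-01] 0.060691395349374844
scene (array([ 5.39454949e+02,  2.68680233e+02, -1.07866776e-01]), np.float64(0.02318454052030694))
top (array([ 5.37269904e+02,  2.66237491e+02, -1.08320298e-01]), np.float64(0.027395534842711844))
bin blue [ 5.00472528e+02 -2.86103396e+02  1.63284685e-01] 0.08189005755019874
scene (array([ 5.01887099e+02, -2.83575946e+02,  1.59441995e-01]), np.float64(0.03372703801525356))
top (array([ 5.00081828e+02, -2.87208375e+02,  1.57893061e-01]), np.float64(0.03887299415350165))
case_orange scene 10411 108.75
case_orange top 11074 50.75
(array([350.9375794 ,  52.9281358 ,   0.51860082]), np.float64(1.9557071795339585))
scene (array([370.27026532,  51.40631141,   0.55313917]), np.float64(0.9689752353540805))
top (array([ 4.44552586e+02,  4.38296153e+01, -1.33516455e-01]), np.float64(0.9862919923464092))
cap (array([4.45422394e+02, 3.90597518e+01, 5.19484050e-02]), np.float64(0.3561343613253579))
case_blue scene 14590 100.75
case_blue top 8848 48.75
(array([363.03030147, -73.22655031,   0.8367152 ]), np.float64(1.9563685629621186))
scene (array([394.82705451, -60.21435789,   0.64337928]), np.float64(0.9758012052318017))
top (array([ 366.8877742 , -106.09117016,    1.00875699]), np.float64(0.9805206217092083))
cap (array([ 4.46649419e+02, -5.57393090e+01,  3.79593523e-02]), np.float64(0.49461101394173346))
```

View pics/s0z.png

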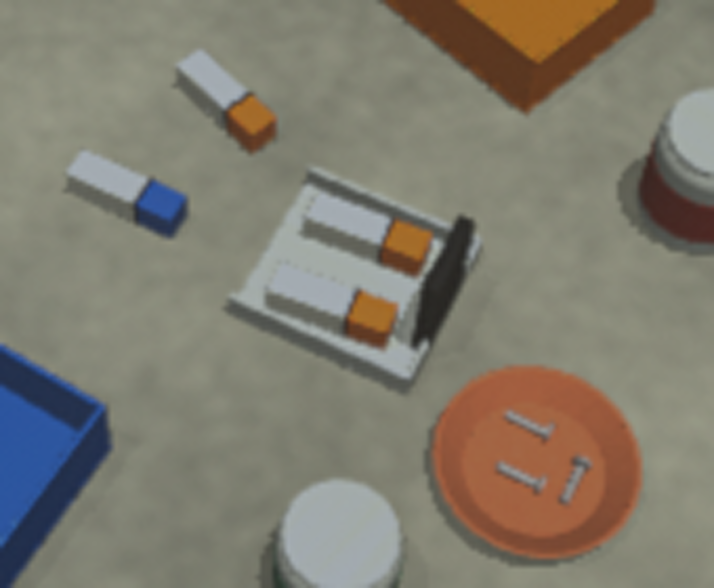

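View pics/t0z.png

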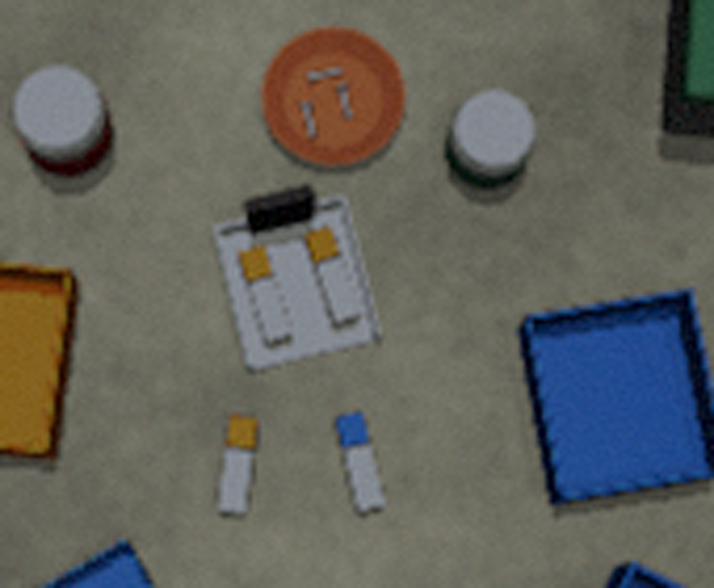

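```bash
python3 - <<'E'
from h import *
for n,o in(("scene",(220,170)),("top",(215,115))):
    im=cv2.imread(f"pics/{n}0.png")[o[1]:o[1]+140,o[0]:o[0]+170].astype(int)
    d=im[...,0]-im[...,2]; print(n,np.percentile(d,[5,25,50,75,95]))
    v=np.clip(128+d*3,0,255).astype(np.uint8);cv2.imwrite(f"pics/{n}_d.png",cv2.resize(v,None,fx=4.2,fy=4.2,interpolation=cv2.INTER_CUBIC))
E
```

```text
scene [-96. -16. -14. -13.  14.]
top [-82. -14. -12. -10. 107.]
```

View pics/scene_d.png

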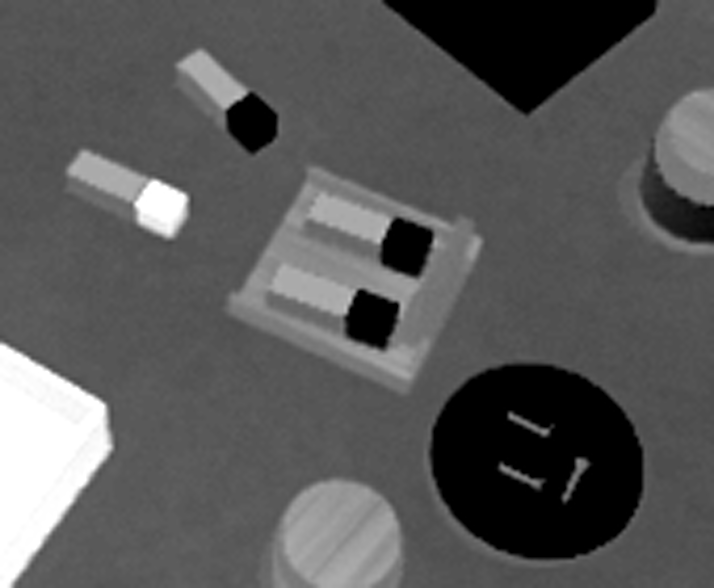

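View pics/top_d.png

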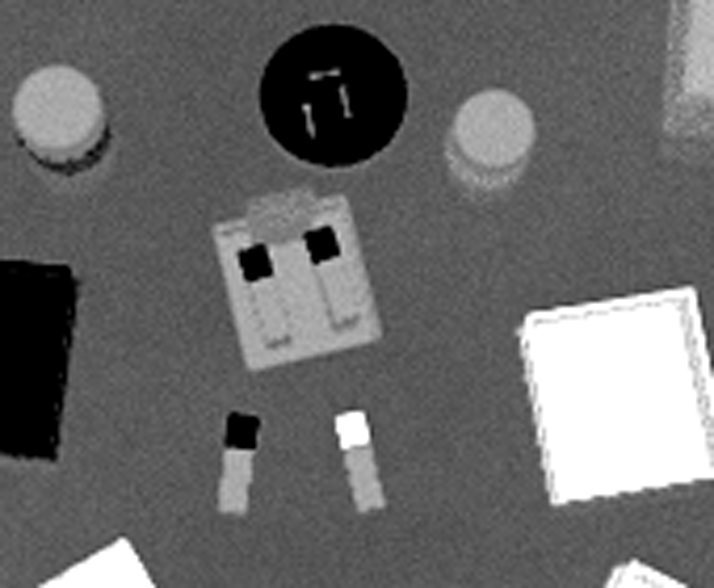

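```bash
cat >> h.py <<'E'
def dmask(n,img):  # img RGB
    im=img.astype(int); d=im[...,2]-im[...,0]
    d=cv2.blur(d.astype(np.float32),(1,1))-np.median(d[100:260,200:400])
    return d
PAN=[box(-65,65,-60,-57,0,22),box(-65,65,57,60,0,22),box(-65,65,-60,60,0,4),box(62,65,-60,60,0,22),box(53,65,-30,30,0,85)]
FULL=[box(-42,42,-12,12,0,26)]
def silm(n,Ps,p):
    a=0
    for P in Ps:a=a|sil(n,world(P,*p))
    return a
def fitm(Ps,masks,x0):
    def cost(p):
        q=(p[0],p[1],p[2]/50);c=0
        for n,m in masks.items():
            a=silm(n,Ps,q);c+=1-(a&m).sum()/(a|m).sum()
        return c
    z=np.r_[x0[:2],x0[2]*50]
    r=minimize(cost,z,method="Nelder-Mead",options=dict(initial_simplex=z+np.array([[0,0,0],[8,0,0],[0,8,0],[0,0,6]]),xatol=.1,fatol=1e-4))
    return np.round(np.r_[r.x[:2],r.x[2]/50],3),round(r.fun,3)
def upm(d,uv,th):
    # upsample signed difference, mask at half contrast
    b=np.abs(d)>th; k,l,st,ce=cv2.connectedComponentsWithStats(cv2.morphologyEx(b.astype(np.uint8),cv2.MORPH_CLOSE,np.ones((2,2))))
    u,v=uv; i=l[v,u]; m=l==i
    return up(m),m.sum(),st[i]
E
cat > meas2.py <<'E'
from h import *
im={n:cv2.imread(f"pics/{n}0.png")[...,::-1] for n in C}
D={n:dmask(n,im[n]) for n in C}
th=dict(scene=5,top=8)
for nm,uv,Ps,yaw in(("case_orange",dict(scene=(280,198),top=(272,217)),FULL,0),("case_blue",dict(scene=(259,219),top=(299,217)),FULL,.1),("pan",dict(scene=(316,230),top=(278,179)),PAN,.2)):
    ms={}
    for n in C:
        m,k,st=upm(D[n],uv[n],th[n]);print(nm,n,k,st.tolist());ms[n]=m
    t=uv["top"];a=unproj("top",(t[0],t[1]+5),13)
    print(nm,a[:2],fitm(Ps,ms,np.r_[a[:2],yaw]))
    for n in C:print(n,fitm(Ps,{n:ms[n]},np.r_[a[:2],yaw]))
E
python3 meas2.py
```

```text
case_orange scene 300 [263, 182, 24, 26, 300]
case_orange top 176 [268, 214, 10, 25, 176]
case_orange [456.15487112  40.57002493] (array([ 4.47403e+02,  4.17070e+01, -8.40000e-02]), np.float64(0.496))
scene (array([ 4.50953e+02,  4.55030e+01, -1.49000e-01]), np.float64(0.047))
top (array([ 4.41642e+02,  3.99470e+01, -1.38000e-01]), np.float64(0.095))
case_blue scene 345 [237, 206, 29, 22, 345]
case_blue top 172 [296, 214, 12, 24, 172]
case_blue [455.8891209  -58.04823273] (array([ 4.5286e+02, -6.1605e+01,  2.6100e-01]), np.float64(0.417))
scene (array([ 4.53559e+02, -5.97460e+01,  2.08000e-01]), np.float64(0.067))
top (array([ 4.43338e+02, -6.60630e+01,  2.19000e-01]), np.float64(0.08))
pan scene 1919 [275, 210, 61, 55, 1919]
pan top 1247 [267, 161, 40, 43, 1247]
pan [597.83163094  18.56316729] (array([ 6.10881e+02, -7.94200e+00,  2.34000e-01]), np.float64(0.196))
scene (array([ 6.1191e+02, -6.2840e+00,  2.4300e-01]), np.float64(0.022))
top (array([ 6.01724e+02, -1.15680e+01,  2.41000e-01]), np.float64(0.038))
```

```bash
sed -i 's/cv2.MORPH_CLOSE,np.ones((2,2))/cv2.MORPH_CLOSE,np.ones((3,3))/' h.py; python3 meas2.py
```

```text
case_orange scene 300 [262, 181, 24, 26, 300]
case_orange top 176 [267, 213, 10, 25, 176]
case_orange [456.15487112  40.57002493] (array([ 4.46006e+02,  4.52460e+01, -1.48000e-01]), np.float64(0.207))
scene (array([ 4.4618e+02,  4.6262e+01, -1.4900e-01]), np.float64(0.05))
top (array([ 4.45328e+02,  4.37420e+01, -1.37000e-01]), np.float64(0.096))
case_blue scene 345 [236, 205, 29, 22, 345]
case_blue top 172 [295, 213, 12, 24, 172]
case_blue [455.8891209  -58.04823273] (array([ 4.48558e+02, -6.11980e+01,  2.19000e-01]), np.float64(0.223))
scene (array([ 4.48788e+02, -5.93440e+01,  2.03000e-01]), np.float64(0.066))
top (array([ 4.46887e+02, -6.24920e+01,  2.23000e-01]), np.float64(0.08))
pan scene 1919 [274, 209, 61, 55, 1919]
pan top 1247 [266, 160, 40, 43, 1247]
pan [597.83163094  18.56316729] (array([ 6.07184e+02, -6.72900e+00,  2.36000e-01]), np.float64(0.084))
scene (array([ 6.07449e+02, -5.48800e+00,  2.41000e-01]), np.float64(0.022))
top (array([ 6.05088e+02, -8.30400e+00,  2.33000e-01]), np.float64(0.039))
```

```bash
cat > go.py <<'E'
# usage: go.py x y z roll pitch yaw  [n calls]
import sys
from h import *
s=env.state();p=s["eef_pos"];R=Ro.from_euler("xyz",s["tcp_rot"])
print("t",round(s["t"],2),"pos",np.round(p,1),"rpy",np.round(s["tcp_rot"],3),"j",np.round(s["joints"],3),"f",np.round(s["ft_force"],1),"op",round(s["opening"]*95.1,1))
open("log.txt","a").write(repr((s["joints"].tolist(),p.tolist(),s["tcp_rot"].tolist()))+"\n")
a=[float(v) for v in sys.argv[1:]]
if a:
    T=Ro.from_euler("xyz",a[3:6]); n=1
    d=R.inv().apply(np.array(a[:3])-p)/1e3; r=(R.inv()*T).as_rotvec()
    print("slide",np.round(d,4),"dist",round(np.linalg.norm(d)*1e3),"dr",np.round(r,3), "rows",round(max(np.linalg.norm(d)/.0417,np.degrees(np.linalg.norm(r))/7.16),1))
E
python3 go.py 446 45 100 -1.5708 0 -.145
```

```text
t 0.1 pos [171.3 600.8 214.1] rpy [-1.572  0.    -0.278] j [ 1.187  0.491  1.559 -0.     1.092 -0.106] f [-0.7 -0.2  1.5] op 95.1
slide [ 0.4166  0.1145 -0.4591] dist 630 dr [ 0.001 -0.133 -0.   ] rows 15.1
```

>>> {"fn": "drive_tool", "kwargs": {"steps": [{"slide": [0.1389, 0.038, -0.153], "dr": [0, -0.05, 0], "fingers": 0.06}, {"slide": [0.1389, 0.038, -0.153], "dr": [0, -0.05, 0], "fingers": 0.06}, {"slide": [0.1389, 0.038, -0.153], "dr": [0, -0.05, 0], "fingers": 0.06}, {"slide": [0.1389, 0.038, -0.153], "dr": [0, -0.05, 0], "fingers": 0.06}, {"slide": [0.1389, 0.038, -0.153], "dr": [0, -0.05, 0], "fingers": 0.06}]}}

```text
t: 0.52
eef_pos: [262.4, 415.6, 176.5]
tcp_rot: [-1.571, 0.0, -0.227]
ft_force: [1.9, 0.2, -0.4]
opening: 0.707
```

```bash
python3 go.py 446 45 100 -1.5708 0 -.145
```

```text
t 0.52 pos [262.4 415.6 176.5] rpy [-1.571  0.    -0.227] j [ 0.873  0.352  1.925 -0.     0.866 -0.47 ] f [ 1.9  0.2 -0.4] op 67.2
slide [ 0.2624  0.0765 -0.3197] dist 421 dr [ 0.    -0.082 -0.   ] rows 10.1
```

>>> {"fn": "drive_tool", "kwargs": {"steps": [{"slide": [0.1312, 0.037, -0.159], "dr": [0, -0.04, 0], "fingers": 0.06}, {"slide": [0.1312, 0.037, -0.159], "dr": [0, -0.04, 0], "fingers": 0.06}, {"slide": [0.1312, 0.037, -0.159], "dr": [0, -0.04, 0], "fingers": 0.06}, {"slide": [0.1312, 0.037, -0.159], "dr": [0, -0.04, 0], "fingers": 0.06}, {"slide": [0.1312, 0.037, -0.159], "dr": [0, -0.04, 0], "fingers": 0.06}]}}

```text
t: 0.93
eef_pos: [354.0, 232.1, 139.9]
tcp_rot: [-1.571, -0.0, -0.187]
ft_force: [1.4, 0.7, 0.1]
opening: 0.634
```

```bash
python3 go.py 446 45 80 -1.5708 0 -.145
```

```text
t 0.93 pos [354.  232.1 139.9] rpy [-1.571 -0.    -0.187] j [ 0.424  0.322  2.118  0.     0.702 -0.96 ] f [1.4 0.7 0.1] op 60.3
slide [ 0.1253  0.0599 -0.1666] dist 217 dr [-0.    -0.042  0.   ] rows 5.2
```

>>> {"fn": "drive_tool", "kwargs": {"steps": [{"slide": [0.1253, 0.06, -0.1666], "dr": [0, -0.042, 0], "fingers": 0.06}, {"slide": [0.1253, 0.06, -0.1666], "dr": [0, -0.042, 0], "fingers": 0.06}, {"slide": [0.1253, 0.06, -0.1666], "dr": [0, -0.042, 0], "fingers": 0.06}, {"slide": [0.1253, 0.06, -0.1666], "dr": [0, -0.042, 0], "fingers": 0.06}, {"slide": [0.1253, 0.06, -0.1666], "dr": [0, -0.042, 0], "fingers": 0.06}]}}

```text
t: 1.35
eef_pos: [442.4, 52.2, 81.9]
tcp_rot: [-1.571, 0.0, -0.146]
ft_force: [0.9, 0.6, 0.8]
opening: 0.63
```

```bash
python3 go.py 446 45 6 -1.5708 0 -.145
```

```text
t 1.35 pos [442.4  52.2  81.9] rpy [-1.571  0.    -0.146] j [-0.031  0.454  2.124  0.     0.564 -1.456] f [0.9 0.6 0.8] op 59.9
slide [ 0.0046  0.0759 -0.0066] dist 76 dr [-0.    -0.001 -0.   ] rows 1.8
```

>>> {"fn": "drive_tool", "kwargs": {"steps": [{"slide": [0.0046, 0.02, -0.0066], "fingers": 0.06}, {"slide": [0.0046, 0.05, -0.0066], "fingers": 0.06}, {"slide": [0.0046, 0.0755, -0.0066], "fingers": 0.06}, {"slide": [0.0046, 0.0755, -0.0066], "fingers": 0.06}]}}

```text
invalid input
```

```bash
python3 go.py 446 45 6 -1.5708 0 -.145
```

```text
t 1.35 pos [442.4  52.2  81.9] rpy [-1.571  0.    -0.146] j [-0.031  0.454  2.124  0.     0.564 -1.456] f [0.9 0.6 0.8] op 59.9
slide [ 0.0046  0.0759 -0.0066] dist 76 dr [-0.    -0.001 -0.   ] rows 1.8
```

All keys are needed in each row.

>>> {"fn": "drive_tool", "kwargs": {"steps": [{"slide": [0.0046, 0.02, -0.0066], "dr": [0, 0, 0], "fingers": 0.06}, {"slide": [0.0046, 0.05, -0.0066], "dr": [0, 0, 0], "fingers": 0.06}, {"slide": [0.0046, 0.0755, -0.0066], "dr": [0, 0, 0], "fingers": 0.06}, {"slide": [0.0046, 0.0755, -0.0066], "dr": [0, 0, 0], "fingers": 0.06}]}}

```text
t: 1.68
eef_pos: [443.9, 46.6, 3.6]
tcp_rot: [-1.571, 0.006, -0.147]
ft_force: [-1.0, 0.0, 0.6]
opening: 0.628
```

```bash
python3 go.py 446 45 6 -1.5708 0 -.145; python3 - <<'E'
from h import *
o=snap("1");im=cv2.resize(o["scene"][150:290,200:370],None,fx=4.2,fy=4.2,interpolation=cv2.INTER_CUBIC);cv2.imwrite("pics/s1z.png",im[...,::-1])
E
```

```text
t 1.68 pos [443.9  46.6   3.6] rpy [-1.571  0.006 -0.147] j [-0.044  0.616  2.167  0.     0.364 -1.468] f [-1.   0.   0.6] op 59.7
slide [ 0.0022 -0.0024 -0.0013] dist 3 dr [ 0.001 -0.002 -0.006] rows 0.1
```

View pics/s1z.png

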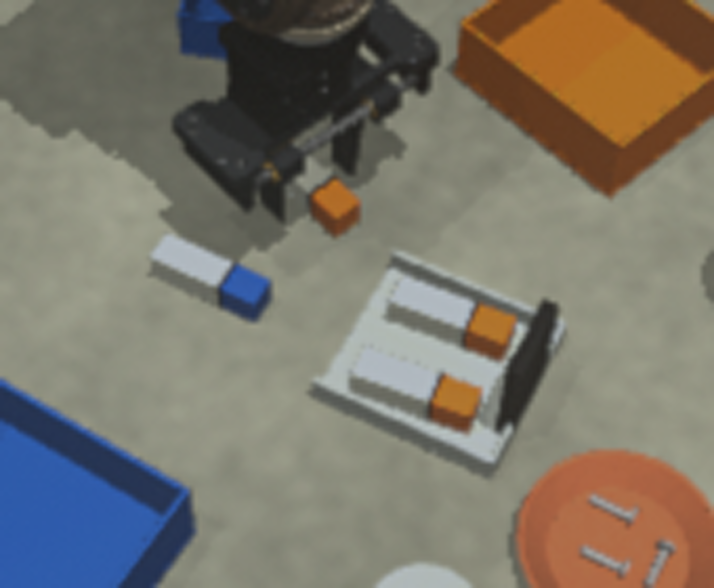

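The fingers straddle the orange case, whose cap shows at zoom pixel (335,205). I'll close them.

>>> {"fn": "drive_tool", "kwargs": {"steps": [{"slide": [0.001, -0.002, 0], "dr": [0, 0, 0], "fingers": 0.06}, {"slide": [0.001, -0.002, 0], "dr": [0, 0, 0], "fingers": 0.0}, {"slide": [0.001, -0.002, 0], "dr": [0, 0, 0], "fingers": 0.0}, {"slide": [0.001, -0.002, 0], "dr": [0, 0, 0], "fingers": 0.0}, {"slide": [0.001, -0.002, 0], "dr": [0, 0, 0], "fingers": 0.0}]}}

```text
t: 2.2
eef_pos: [446.8, 47.0, 9.7]
tcp_rot: [-1.571, -0.001, -0.146]
ft_force: [-0.1, 0.2, -0.3]
opening: 0.406
```

```bash
python3 go.py 446 45 120 -1.5708 0 -.145
```

```text
t 2.2 pos [446.8  47.    9.7] rpy [-1.571e+00 -1.000e-03 -1.460e-01] j [-0.043  0.604  2.162  0.     0.375 -1.468] f [-0.1  0.2 -0.3] op 38.6
slide [-0.0004 -0.1103 -0.0021] dist 110 dr [-0.    -0.001  0.001] rows 2.6
```

>>> {"fn": "drive_tool", "kwargs": {"steps": [{"slide": [0, 0.003, 0], "dr": [0, 0, 0], "fingers": 0.0}, {"slide": [0, 0.003, 0], "dr": [0, 0, 0], "fingers": 0.0}, {"slide": [0, 0.003, 0], "dr": [0, 0, 0], "fingers": 0.0}, {"slide": [0, 0.003, 0], "dr": [0, 0, 0], "fingers": 0.0}, {"slide": [0, 0.003, 0], "dr": [0, 0, 0], "fingers": 0.0}]}}

```text
t: 2.62
eef_pos: [446.5, 46.9, 5.9]
tcp_rot: [-1.571, 0.0, -0.146]
ft_force: [-1.0, -0.7, -0.1]
opening: 0.253
```

```bash
python3 go.py 446 45 120 -1.5708 0 -.145
```

```text
t 2.62 pos [446.5  46.9   5.9] rpy [-1.571  0.    -0.146] j [-0.043  0.612  2.163  0.     0.367 -1.468] f [-1.  -0.7 -0.1] op 24.1
slide [-0.0003 -0.1141 -0.0019] dist 114 dr [-0.    -0.001 -0.   ] rows 2.7
```

>>> {"fn": "drive_tool", "kwargs": {"steps": [{"slide": [0, -0.04, 0], "dr": [0, 0, 0], "fingers": 0.0}, {"slide": [0, -0.08, 0], "dr": [0, 0, 0], "fingers": 0.0}, {"slide": [0, -0.11, 0.015], "dr": [0, 0, 0], "fingers": 0.0}, {"slide": [0.005, -0.115, 0.055], "dr": [0, 0, 0], "fingers": 0.0}, {"slide": [0.01, -0.115, 0.095], "dr": [0, 0, 0], "fingers": 0.0}]}}

```text
t: 3.03
eef_pos: [471.4, 140.0, 123.7]
tcp_rot: [-1.569, -0.004, -0.149]
ft_force: [0.8, 0.0, -1.5]
opening: 0.254
```

```bash
python3 go.py 541 295 120 -1.5708 0 -.108
```

```text
t 3.03 pos [471.4 140.  123.7] rpy [-1.569 -0.004 -0.149] j [ 0.154  0.429  1.982  0.     0.726 -1.268] f [ 0.8  0.  -1.5] op 24.2
slide [0.0459 0.0041 0.1635] dist 170 dr [-0.001 -0.041  0.004] rows 4.1
```

>>> {"fn": "drive_tool", "kwargs": {"steps": [{"slide": [0.0115, 0, 0.04], "dr": [0, -0.02, 0], "fingers": 0.0}, {"slide": [0.023, 0, 0.08], "dr": [0, -0.041, 0], "fingers": 0.0}, {"slide": [0.0345, 0.002, 0.12], "dr": [0, -0.041, 0], "fingers": 0.0}, {"slide": [0.045, 0.004, 0.158], "dr": [0, -0.041, 0], "fingers": 0.0}, {"slide": [0.046, 0.004, 0.1635], "dr": [0, -0.041, 0], "fingers": 0.0}]}}

```text
t: 3.45
eef_pos: [541.1, 299.3, 116.4]
tcp_rot: [-1.569, -0.001, -0.102]
ft_force: [-1.0, -0.6, -1.5]
opening: 0.251
```

```bash
python3 go.py 541 295 18 -1.5708 0 -.108
```

```text
t 3.45 pos [541.1 299.3 116.4] rpy [-1.569e+00 -1.000e-03 -1.020e-01] j [ 3.980e-01  5.890e-01  1.676e+00  1.000e-03  8.740e-01 -1.071e+00] f [-1.  -0.6 -1.5] op 23.8
slide [ 0.0002  0.0984 -0.0045] dist 99 dr [-0.002  0.006  0.001] rows 2.4
```

>>> {"fn": "drive_tool", "kwargs": {"steps": [{"slide": [0, 0.01, -0.003], "dr": [0, 0.003, 0], "fingers": 0.0}, {"slide": [0, 0.04, -0.003], "dr": [0, 0.003, 0], "fingers": 0.0}, {"slide": [0, 0.075, -0.003], "dr": [0, 0.003, 0], "fingers": 0.0}, {"slide": [0, 0.097, -0.003], "dr": [0, 0.003, 0], "fingers": 0.0}, {"slide": [0, 0.097, -0.003], "dr": [0, 0.003, 0], "fingers": 0.0}]}}

```text
t: 3.87
eef_pos: [536.4, 289.1, 15.4]
tcp_rot: [-1.575, 0.007, -0.109]
ft_force: [-0.6, -0.4, -1.3]
opening: 0.248
```

```bash
python3 go.py 541 295 18 -1.5708 0 -.108
```

```text
t 3.87 pos [536.4 289.1  15.4] rpy [-1.575  0.007 -0.109] j [ 0.386  0.722  1.753 -0.     0.674 -1.076] f [-0.6 -0.4 -1.3] op 23.6
slide [ 0.0039 -0.0026  0.0063] dist 8 dr [ 0.004 -0.001 -0.007] rows 0.2
```

>>> {"fn": "drive_tool", "kwargs": {"steps": [{"slide": [0, 0, 0.002], "dr": [0, 0, 0], "fingers": 0.04}, {"slide": [0, 0, 0.002], "dr": [0, 0, 0], "fingers": 0.04}, {"slide": [0, 0, 0.002], "dr": [0, 0, 0], "fingers": 0.04}, {"slide": [0, -0.01, 0.002], "dr": [0, 0, 0], "fingers": 0.04}, {"slide": [0, -0.04, 0.002], "dr": [0, 0, 0], "fingers": 0.04}]}}

```text
t: 4.28
eef_pos: [538.2, 292.8, 59.0]
tcp_rot: [-1.573, 0.004, -0.108]
ft_force: [-0.2, 0.3, -0.2]
opening: 0.415
```

```bash
python3 go.py 448 -61 110 -1.5708 0 .215
```

```text
t 4.28 pos [538.2 292.8  59. ] rpy [-1.573  0.004 -0.108] j [ 0.39   0.661  1.726  0.     0.758 -1.072] f [-0.2  0.3 -0.2] op 39.5
slide [-0.0517 -0.0501 -0.3616] dist 369 dr [ 0.001 -0.323 -0.004] rows 8.8
```

>>> {"fn": "drive_tool", "kwargs": {"steps": [{"slide": [0, -0.04, 0], "dr": [0, 0, 0], "fingers": 0.06}, {"slide": [-0.003, -0.06, -0.03], "dr": [0, -0.04, 0], "fingers": 0.06}, {"slide": [-0.008, -0.06, -0.07], "dr": [0, -0.08, 0], "fingers": 0.06}, {"slide": [-0.014, -0.06, -0.11], "dr": [0, -0.12, 0], "fingers": 0.06}, {"slide": [-0.02, -0.06, -0.15], "dr": [0, -0.16, 0], "fingers": 0.06}]}}

```text
t: 4.7
eef_pos: [503.0, 145.4, 122.3]
tcp_rot: [-1.57, -0.003, 0.055]
ft_force: [1.3, 0.5, 0.1]
opening: 0.628
```

```bash
python3 go.py 448 -61 80 -1.5708 0 .215
```

```text
t 4.7 pos [503.  145.4 122.3] rpy [-1.57  -0.003  0.055] j [ 0.155  0.468  1.908  0.     0.762 -1.471] f [1.3 0.5 0.1] op 59.7
slide [-0.0665  0.042  -0.203 ] dist 218 dr [-0.    -0.16   0.003] rows 5.2
```

>>> {"fn": "drive_tool", "kwargs": {"steps": [{"slide": [-0.0133, 0.005, -0.0405], "dr": [0, -0.04, 0], "fingers": 0.06}, {"slide": [-0.0266, 0.01, -0.081], "dr": [0, -0.08, 0], "fingers": 0.06}, {"slide": [-0.04, 0.02, -0.12], "dr": [0, -0.12, 0], "fingers": 0.06}, {"slide": [-0.053, 0.03, -0.159], "dr": [0, -0.16, 0], "fingers": 0.06}, {"slide": [-0.065, 0.042, -0.196], "dr": [0, -0.16, 0], "fingers": 0.06}]}}

```text
t: 5.12
eef_pos: [449.3, -51.7, 80.5]
tcp_rot: [-1.572, -0.003, 0.215]
ft_force: [1.0, -0.4, 0.5]
opening: 0.628
```

```bash
python3 go.py 448 -61 7 -1.5708 0 .215
```

```text
t 5.12 pos [449.3 -51.7  80.5] rpy [-1.572 -0.003  0.215] j [-0.261  0.462  2.111  0.     0.564 -2.047] f [ 1.  -0.4  0.5] op 59.7
slide [-0.0035  0.0735 -0.0087] dist 74 dr [0.002 0.    0.003] rows 1.8
```

>>> {"fn": "drive_tool", "kwargs": {"steps": [{"slide": [-0.003, 0.015, -0.008], "dr": [0, 0, 0], "fingers": 0.06}, {"slide": [-0.003, 0.045, -0.008], "dr": [0, 0, 0], "fingers": 0.06}, {"slide": [-0.003, 0.068, -0.008], "dr": [0, 0, 0], "fingers": 0.06}, {"slide": [-0.003, 0.068, -0.008], "dr": [0, 0, 0], "fingers": 0.06}, {"slide": [-0.003, 0.068, -0.008], "dr": [0, 0, 0], "fingers": 0.06}]}}

```text
t: 5.53
eef_pos: [448.3, -58.4, 11.5]
tcp_rot: [-1.57, 0.001, 0.212]
ft_force: [-0.5, 1.0, -0.5]
opening: 0.628
```

```bash
python3 go.py 448 -61 6 -1.5708 0 .215
```

```text
t 5.53 pos [448.3 -58.4  11.5] rpy [-1.57e+00  1.00e-03  2.12e-01] j [-0.276  0.602  2.153  0.     0.387 -2.059] f [-0.5  1.  -0.5] op 59.7
slide [-0.0008  0.0055 -0.0025] dist 6 dr [-0.    -0.003 -0.001] rows 0.1
```

>>> {"fn": "drive_tool", "kwargs": {"steps": [{"slide": [-0.001, 0.0055, -0.0025], "dr": [0, -0.003, 0], "fingers": 0.0}, {"slide": [-0.001, 0.0055, -0.0025], "dr": [0, -0.003, 0], "fingers": 0.0}, {"slide": [-0.001, 0.0055, -0.0025], "dr": [0, -0.003, 0], "fingers": 0.0}, {"slide": [-0.001, 0.0055, -0.0025], "dr": [0, -0.003, 0], "fingers": 0.0}, {"slide": [-0.001, 0.0055, -0.0025], "dr": [0, -0.003, 0], "fingers": 0.0}]}}

```text
t: 5.95
eef_pos: [448.0, -61.0, 5.9]
tcp_rot: [-1.571, -0.001, 0.215]
ft_force: [-0.4, -0.0, 0.9]
opening: 0.337
```

>>> {"fn": "drive_tool", "kwargs": {"steps": [{"slide": [0, 0, 0], "dr": [0, 0, 0], "fingers": 0.0}, {"slide": [0, 0, 0], "dr": [0, 0, 0], "fingers": 0.0}, {"slide": [0, 0, 0], "dr": [0, 0, 0], "fingers": 0.0}, {"slide": [0, 0, 0], "dr": [0, 0, 0], "fingers": 0.0}]}}

```text
t: 6.28
eef_pos: [447.9, -60.9, 5.7]
tcp_rot: [-1.571, -0.001, 0.215]
ft_force: [0.3, 0.6, 6.6]
opening: 0.248
```

```bash
python3 go.py 500 -286 120 -1.5708 0 .163
```

```text
t 6.28 pos [447.9 -60.9   5.7] rpy [-1.571e+00 -1.000e-03  2.150e-01] j [-0.282  0.614  2.156  0.     0.371 -2.068] f [0.3 0.6 6.6] op 23.6
slide [ 0.0029 -0.1143 -0.231 ] dist 258 dr [0.    0.052 0.001] rows 6.2
```

>>> {"fn": "drive_tool", "kwargs": {"steps": [{"slide": [0, -0.04, 0], "dr": [0, 0, 0], "fingers": 0.0}, {"slide": [0, -0.08, 0], "dr": [0, 0, 0], "fingers": 0.0}, {"slide": [0, -0.11, -0.015], "dr": [0, 0, 0], "fingers": 0.0}, {"slide": [0.001, -0.115, -0.055], "dr": [0, 0.01, 0], "fingers": 0.0}, {"slide": [0.002, -0.115, -0.095], "dr": [0, 0.02, 0], "fingers": 0.0}]}}

```text
t: 6.7
eef_pos: [471.0, -154.1, 123.1]
tcp_rot: [-1.573, -0.004, 0.198]
ft_force: [1.3, -0.4, -0.5]
opening: 0.248
```

```bash
python3 go.py 500 -286 110 -1.5708 0 .163
```

```text
t 6.7 pos [ 471.  -154.1  123.1] rpy [-1.573 -0.004  0.198] j [-0.45   0.434  1.974  0.     0.729 -2.218] f [ 1.3 -0.4 -0.5] op 23.6
slide [ 0.0025  0.0135 -0.135 ] dist 136 dr [0.003 0.035 0.004] rows 3.3
```

>>> {"fn": "drive_tool", "kwargs": {"steps": [{"slide": [0.001, 0.004, -0.04], "dr": [0, 0.02, 0], "fingers": 0.0}, {"slide": [0.002, 0.008, -0.08], "dr": [0, 0.035, 0], "fingers": 0.0}, {"slide": [0.0025, 0.012, -0.115], "dr": [0, 0.035, 0], "fingers": 0.0}, {"slide": [0.0025, 0.02, -0.135], "dr": [0, 0.035, 0], "fingers": 0.0}, {"slide": [0.0025, 0.04, -0.135], "dr": [0, 0.035, 0], "fingers": 0.0}]}}

```text
t: 7.12
eef_pos: [500.1, -289.9, 81.3]
tcp_rot: [-1.575, -0.003, 0.157]
ft_force: [1.0, 0.3, -0.2]
opening: 0.249
```

```bash
python3 go.py 500 -286 17 -1.5708 0 .163
```

```text
t 7.12 pos [ 500.1 -289.9   81.3] rpy [-1.575 -0.003  0.157] j [-0.64   0.589  1.808 -0.     0.74  -2.367] f [ 1.   0.3 -0.2] op 23.7
slide [0.0003 0.0643 0.0041] dist 64 dr [ 0.004 -0.006  0.003] rows 1.5
```

>>> {"fn": "drive_tool", "kwargs": {"steps": [{"slide": [0, 0.035, 0.002], "dr": [0, 0, 0], "fingers": 0.0}, {"slide": [0, 0.062, 0.002], "dr": [0, 0, 0], "fingers": 0.0}, {"slide": [0, 0.062, 0.002], "dr": [0, 0, 0], "fingers": 0.0}, {"slide": [0, 0.062, 0.002], "dr": [0, 0, 0], "fingers": 0.05}, {"slide": [0, 0.062, 0.002], "dr": [0, 0, 0], "fingers": 0.05}]}}

```text
t: 7.53
eef_pos: [498.9, -283.7, 19.6]
tcp_rot: [-1.572, -0.001, 0.16]
ft_force: [0.0, -0.8, 0.2]
opening: 0.338
```

>>> {"fn": "drive_tool", "kwargs": {"steps": [{"slide": [0, 0, 0], "dr": [0, 0, 0], "fingers": 0.05}, {"slide": [0, 0, 0], "dr": [0, 0, 0], "fingers": 0.05}, {"slide": [0, -0.03, 0], "dr": [0, 0, 0], "fingers": 0.05}, {"slide": [0, -0.07, 0], "dr": [0, 0, 0], "fingers": 0.05}, {"slide": [0, -0.11, 0], "dr": [0, 0, 0], "fingers": 0.05}]}}

```text
t: 7.95
eef_pos: [498.0, -283.1, 130.3]
tcp_rot: [-1.57, 0.0, 0.16]
ft_force: [0.7, -0.2, 0.4]
opening: 0.522
```

```bash
python3 go.py 663 7 120 -1.5708 0 -1.334;cat log.txt | wc -l; python3 - <<'E'
# fit planar kinematics: tool down samples: r_wrist, z vs j2,j3
from h import *
from scipy.optimize import least_squares
L=[eval(l) for l in open("log.txt")]
J=np.array([l[0] for l in L]);P=np.array([l[1] for l in L])
E=[Ro.from_euler("xyz",l[2]).as_matrix() for l in L]
def fk(j,p):
    a1,h,l2,l3,o3,lt,d=p
    c,s=np.cos,np.sin
    A=j[1];B=j[1]+j[2];T=B+j[4]   # angle from vertical (j4~0)
    r=a1+l2*s(A)+l3*s(B)+o3*c(B)+lt*s(T); z=h+l2*c(A)+l3*c(B)-o3*s(B)+lt*c(T)
    return np.array([r*c(j[0])-d*s(j[0]),r*s(j[0])+d*c(j[0]),z])
f=lambda p:np.ravel([fk(j,p)-x for j,x in zip(J,P)])
r=least_squares(f,[0,300,450,450,0,250,66],x_scale=100)
print(np.round(r.x,1),np.abs(r.fun).max())
E
```

```text
t 7.95 pos [ 498.  -283.1  130.3] rpy [-1.57  0.    0.16] j [-0.632  0.517  1.778  0.     0.847 -2.363] f [ 0.7 -0.2  0.4] op 49.7
slide [0.2092 0.0103 0.26  ] dist 334 dr [-0.000e+00  1.494e+00 -1.000e-03] rows 12.0
19
[ -0.  196.7 586.8 411.   43.1 271.9  65.9] 0.14504340876356991
```

```bash
cat >> h.py <<'E'
from scipy.optimize import least_squares
KP=[0,196.7,586.8,411.0,43.1,271.9,65.9]
LO=np.array([-3.1,-.84,.05,-1.13,.06,-2.69]);HI=np.array([3.1,2.19,2.79,4.28,2.93,2.69])
Mt=Ro.from_euler("z",np.pi/2)*Ro.from_euler("y",-np.pi)*Ro.from_euler("x",-np.pi/2)
def FK(j,s4=1,p=KP):
    a1,h,l2,l3,o3,lt,d=p
    z=lambda a:Ro.from_euler("z",a);y=lambda a:Ro.from_euler("y",a)
    F=z(j[0])*y(j[1]+j[2])*z(s4*j[3])*y(j[4])*z(j[5])
    X=z(j[0]).apply([a1,d,h])+(z(j[0])*y(j[1])).apply([0,0,l2])+(z(j[0])*y(j[1]+j[2])).apply([o3,0,l3])+F.apply([0,0,lt])
    return X,F*Mt
def IK(X,R,j0,s4=1):
    def f(j):
        x,r=FK(j,s4);return np.r_[(x-X)/100,(r.inv()*R).as_rotvec()]
    b=least_squares(f,np.clip(j0,LO+.01,HI-.01),bounds=(LO,HI));return b.x,np.abs(b.fun).max()
RG=Ro.from_euler("xyz",[-np.pi/2,0,-np.pi/2])   # tool in pan frame
def pose_from_lip(lip,psi,th):
    Rp=Ro.from_euler("z",psi)*Ro.from_euler("y",-th)
    return np.array(lip)+Rp.apply([124,0,49]),Rp*RG
E
python3 - <<'E'
from h import *
s=env.state();x,r=FK(s["joints"]);print(x-s["eef_pos"],(r.inv()*Ro.from_euler("xyz",s["tcp_rot"])).magnitude())
bo=np.array([538.2,267]);by=-.108
def bp(x,y,z):return np.r_[bo+np.array([[np.cos(by),-np.sin(by)],[np.sin(by),np.cos(by)]])@[x,y],z]
for psi in(-.108,.2,.5):
  for th in(0,.4,.8):
    X,R=pose_from_lip(bp(25,0,75 if th>.1 else 110),psi,th)
    best=min((IK(X,R,np.array([.3,.6,1.6,j4,.8,j6])) for j4 in(0,.8,-.8,3.1) for j6 in(-1,-.3,.5,2,-2.5)),key=lambda b:b[1])
    print(psi,th,np.round(X),np.round(R.as_euler("xyz"),3),np.round(best[0],2),round(best[1],4))
E
```

```text
[-1.37676704e-05  1.32961304e-05 -3.39999946e-02] 6.185961647884481e-16
-0.108 0 [686. 251. 159.] [-1.571  0.    -1.679] [ 0.26  0.7   1.32 -0.    1.12  0.37] 0.0
-0.108 0.4 [658. 254. 168.] [-1.171 -0.    -1.679] [ 0.34  0.55  1.66 -0.31  0.59  0.67] 0.0
-0.108 0.8 [614. 259. 198.] [-0.771  0.    -1.679] [0.43 0.46 2.02 4.28 0.37 2.39] 0.0724
0.2 0 [685. 289. 159.] [-1.571  0.    -1.371] [ 0.31  0.71  1.28 -0.    1.14  0.11] 0.0
0.2 0.4 [656. 283. 168.] [-1.171  0.    -1.371] [ 0.34  0.54  1.67 -0.1   0.54  0.21] 0.0
0.2 0.8 [613. 274. 198.] [-0.771 -0.    -1.371] [0.37 0.43 2.01 4.08 0.15 2.33] 0.0
0.5 0 [672. 324. 159.] [-1.571 -0.    -1.071] [ 0.36  0.72  1.28 -0.    1.15 -0.14] 0.0
0.5 0.4 [647. 310. 168.] [-1.171 -0.    -1.071] [ 0.33  0.54  1.67  0.13  0.54 -0.27] 0.0
0.5 0.8 [608. 289. 198.] [-0.771  0.    -1.071] [ 0.28  0.43  2.02  2.1   0.18 -2.26] 0.0
```

```bash
cat > scan.py <<'E'
from h import *
bo=np.array([538.2,267]);by=-.108
c,s_=np.cos(by),np.sin(by);RB=np.array([[c,-s_],[s_,c]])
for s4 in(1,-1):
  for psi in(-1.68,-1.3,-1.0,-.7,-.4,0.3,.7,1.0,1.3,1.46,1.8):
    # put lip 25 back along pan +x from bin centre
    lip=np.r_[bo+20*np.array([np.cos(psi),np.sin(psi)]),0]
    j=None;out=[];worst=0
    for th in np.arange(0,.86,.1):
        lip[2]=110-35*min(1,th/.4)
        X,R=pose_from_lip(lip,psi,th)
        if j is None:
            j,e=min((IK(X,R,np.array([.3,.6,1.6,0,.8,j6]),s4) for j6 in(-1.5,-.3,.5,1.5)),key=lambda b:b[1])
        jp=j;j,e=IK(X,R,j,s4);worst=max(worst,e,);out.append(np.abs(j-jp).max())
    m=np.minimum(j-LO,HI-j)
    print(s4,psi,"err",round(worst,3),"end",np.round(j,2),"margin",round(m.min(),2),"maxstep",round(max(out),2),np.round(X))
E
python3 scan.py
```

```text
1 -1.68 err 0.0 end [ 0.52  0.66  1.52 -0.62  1.51  2.42] margin 0.27 maxstep 0.13 [530. 196. 198.]
1 -1.3 err 0.0 end [ 0.55  0.61  1.63 -0.8   1.29  2.24] margin 0.33 maxstep 0.13 [557. 198. 198.]
1 -1.0 err 0.0 end [ 0.56  0.57  1.72 -0.95  1.08  2.13] margin 0.18 maxstep 0.15 [577. 207. 198.]
1 -0.7 err 0.0 end [ 0.55  0.52  1.82 -1.11  0.86  2.03] margin 0.02 maxstep 0.17 [593. 221. 198.]
1 -0.4 err 0.063 end [ 0.5   0.48  1.86 -1.13  0.64  1.8 ] margin 0.0 maxstep 0.25 [604. 239. 198.]
1 0.3 err 0.073 end [ 0.37  0.42  1.97 -1.13  0.06  1.18] margin 0.0 maxstep 0.61 [606. 288. 198.]
1 0.7 err 0.0 end [ 0.26  0.43  2.01  1.73  0.31 -2.05] margin 0.25 maxstep 0.57 [593. 313. 198.]
1 1.0 err 0.0 end [ 0.2   0.45  1.97  1.41  0.55 -2.  ] margin 0.49 maxstep 0.31 [577. 327. 198.]
1 1.3 err 0.0 end [ 0.16  0.48  1.91  1.19  0.78 -2.05] margin 0.64 maxstep 0.2 [557. 336. 198.]
1 1.46 err 0.0 end [ 0.15  0.5   1.86  1.09  0.9  -2.09] margin 0.6 maxstep 0.17 [546. 338. 198.]
1 1.8 err 0.0 end [ 0.14  0.55  1.76  0.91  1.13 -2.2 ] margin 0.49 maxstep 0.14 [522. 336. 198.]
-1 -1.68 err 0.
[... 346 characters left out ...]
593. 221. 198.]
-1 -0.4 err 0.0 end [0.51 0.48 1.9  1.3  0.63 1.97] margin 0.57 maxstep 0.25 [604. 239. 198.]
-1 0.3 err 0.005 end [0.37 0.43 2.01 2.64 0.11 2.69] margin 0.0 maxstep 2.12 [606. 288. 198.]
-1 0.7 err 0.106 end [ 0.28  0.42  1.94 -1.13  0.28 -1.44] margin 0.0 maxstep 0.44 [593. 313. 198.]
-1 1.0 err 0.092 end [ 0.22  0.44  1.91 -1.13  0.55 -1.72] margin 0.0 maxstep 0.3 [577. 327. 198.]
-1 1.3 err 0.028 end [ 0.16  0.48  1.88 -1.13  0.78 -1.99] margin 0.0 maxstep 0.2 [557. 336. 198.]
-1 1.46 err 0.0 end [ 0.15  0.5   1.86 -1.09  0.9  -2.09] margin 0.04 maxstep 0.17 [546. 338. 198.]
-1 1.8 err 0.0 end [ 0.14  0.55  1.76 -0.91  1.13 -2.2 ] margin 0.22 maxstep 0.14 [522. 336. 198.]
```

>>> {"fn": "drive_tool", "kwargs": {"steps": [{"slide": [0.016, 0, 0.02], "dr": [0, 0.12, 0], "fingers": 0.05}, {"slide": [0.032, 0, 0.04], "dr": [0, 0.24, 0], "fingers": 0.05}, {"slide": [0.048, 0, 0.06], "dr": [0, 0.36, 0], "fingers": 0.05}, {"slide": [0.064, 0, 0.08], "dr": [0, 0.48, 0], "fingers": 0.05}, {"slide": [0.08, 0, 0.1], "dr": [0, 0.6, 0], "fingers": 0.05}]}}

```text
t: 8.37
eef_pos: [562.0, -170.8, 129.8]
tcp_rot: [-1.571, -0.002, -0.446]
ft_force: [0.3, -0.3, -0.1]
opening: 0.529
```

```bash
python3 go.py 663 7 130 -1.5708 0 -1.334
```

```text
t 8.37 pos [ 562.  -170.8  129.8] rpy [-1.571 -0.002 -0.446] j [-0.408  0.534  1.744  0.     0.861 -1.533] f [ 0.3 -0.3 -0.1] op 50.3
slide [ 1.44e-02 -1.00e-04  2.04e-01] dist 205 dr [-0.001  0.888  0.002] rows 7.1
```

>>> {"fn": "drive_tool", "kwargs": {"steps": [{"slide": [0.002, 0, 0.035], "dr": [0.04, 0.12, 0], "fingers": 0.05}, {"slide": [0.004, 0, 0.07], "dr": [0.08, 0.24, 0], "fingers": 0.05}, {"slide": [0.007, 0, 0.105], "dr": [0.1, 0.36, 0], "fingers": 0.05}, {"slide": [0.01, 0, 0.14], "dr": [0.1, 0.47, 0], "fingers": 0.05}, {"slide": [0.012, 0, 0.175], "dr": [0.1, 0.58, 0], "fingers": 0.05}]}}

```text
t: 8.78
eef_pos: [647.5, -17.4, 129.8]
tcp_rot: [-1.475, 0.027, -1.025]
ft_force: [0.1, -0.7, -0.4]
opening: 0.529
```

```bash
python3 go.py 663.4 6.9 120 -1.5708 0 -1.334; python3 - <<'E'
from h import *
s=env.state()
for s4 in(1,-1):
    x,r=FK(s["joints"],s4);print(s4,x-s["eef_pos"],(r.inv()*Ro.from_euler("xyz",s["tcp_rot"])).as_rotvec())
E
```

```text
t 8.78 pos [647.5 -17.4 129.8] rpy [-1.475  0.027 -1.025] j [-0.164  0.59   1.634  0.11   0.866 -0.777] f [ 0.1 -0.7 -0.4] op 50.3
slide [-0.0122  0.0126  0.0251] dist 31 dr [-0.091  0.307 -0.042] rows 2.6
1 [ 0.00230599  0.00248768 -0.03383037] [ 0.00000000e+00  0.00000000e+00 -2.77555756e-16]
-1 [-7.38711778e+00 -4.46648214e+01 -3.38303690e-02] [0.11702397 0.14203387 0.11892259]
```

>>> {"fn": "drive_tool", "kwargs": {"steps": [{"slide": [-0.006, 0.006, 0.013], "dr": [-0.046, 0.154, -0.021], "fingers": 0.05}, {"slide": [-0.0122, 0.0126, 0.0251], "dr": [-0.091, 0.307, -0.042], "fingers": 0.05}, {"slide": [-0.0122, 0.0126, 0.0251], "dr": [-0.091, 0.307, -0.042], "fingers": 0.05}, {"slide": [-0.0122, 0.0126, 0.0251], "dr": [-0.091, 0.307, -0.042], "fingers": 0.05}]}}

```text
t: 9.12
eef_pos: [663.0, 7.2, 119.3]
tcp_rot: [-1.572, -0.001, -1.328]
ft_force: [-0.4, 0.3, 0.8]
opening: 0.528
```

```bash
python3 go.py 663.4 6.9 49 -1.5708 0 -1.334; python3 - <<'E'
from h import *
o=snap("2");a=cv2.resize(o["scene"][120:290,200:390],(400,358),interpolation=cv2.INTER_CUBIC);b=cv2.resize(o["top"][110:280,190:380],(400,358),interpolation=cv2.INTER_CUBIC);cv2.imwrite("pics/z2.png",np.hstack([a,b])[...,::-1])
E
```

```text
t 9.12 pos [663.    7.2 119.3] rpy [-1.572e+00 -1.000e-03 -1.328e+00] j [-8.800e-02  6.430e-01  1.552e+00 -1.000e-03  9.480e-01 -3.300e-01] f [-0.4  0.3  0.8] op 50.2
slide [0.0003 0.0703 0.0004] dist 70 dr [0.001 0.006 0.001] rows 1.7
```

View pics/z2.png

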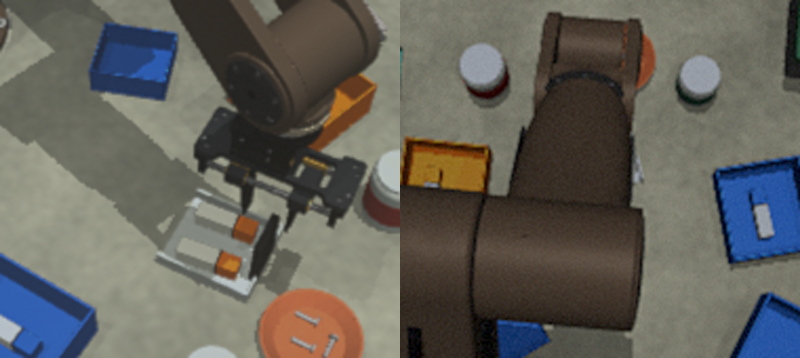

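The top picture shows both loose cases in their bins: the white bodies are at about (432,178) and (763,220). The open fingers hang either side of the black tab. I'll go down and pinch it.

>>> {"fn": "drive_tool", "kwargs": {"steps": [{"slide": [0, 0.02, 0], "dr": [0, 0.004, 0], "fingers": 0.05}, {"slide": [0, 0.05, 0], "dr": [0, 0.004, 0], "fingers": 0.05}, {"slide": [0, 0.07, 0], "dr": [0, 0.004, 0], "fingers": 0.04}, {"slide": [0, 0.07, 0], "dr": [0, 0.004, 0], "fingers": 0.03}, {"slide": [0, 0.07, 0], "dr": [0, 0.004, 0], "fingers": 0.0}]}}

```text
t: 9.63
eef_pos: [662.0, 5.0, 48.8]
tcp_rot: [-1.573, 0.001, -1.331]
ft_force: [0.2, -0.6, -0.1]
opening: 0.367
```

>>> {"fn": "drive_tool", "kwargs": {"steps": [{"slide": [0, 0, 0], "dr": [0, 0, 0], "fingers": 0.0}, {"slide": [0, 0, 0], "dr": [0, 0, 0], "fingers": 0.0}, {"slide": [0, 0, 0], "dr": [0, 0, 0], "fingers": 0.0}, {"slide": [0, 0, 0], "dr": [0, 0, 0], "fingers": 0.0}, {"slide": [0, 0, 0], "dr": [0, 0, 0], "fingers": 0.0}]}}

```text
t: 10.05
eef_pos: [663.6, 5.6, 50.3]
tcp_rot: [-1.569, -0.001, -1.331]
ft_force: [2.7, 0.3, 7.1]
opening: 0.126
```

```bash
python3 go.py 663.4 6.9 49 -1.5708 0 -1.334
```

```text
t 10.05 pos [663.6   5.6  50.3] rpy [-1.569e+00 -1.000e-03 -1.331e+00] j [-0.091  0.727  1.599 -0.     0.814 -0.33 ] f [2.7 0.3 7.1] op 12.0
slide [-0.0013  0.0013  0.0002] dist 2 dr [-0.002  0.003  0.001] rows 0.0
```

>>> {"fn": "drive_tool", "kwargs": {"steps": [{"slide": [0, 0, 0], "dr": [0, 0, 0], "fingers": 0.0}, {"slide": [0, -0.003, 0], "dr": [0, 0, 0], "fingers": 0.0}, {"slide": [0, -0.01, 0], "dr": [0, 0, 0], "fingers": 0.0}, {"slide": [0, -0.022, 0], "dr": [0, 0, 0], "fingers": 0.0}, {"slide": [0, -0.036, 0], "dr": [0, 0, 0], "fingers": 0.0}]}}

```text
t: 10.47
eef_pos: [661.9, 5.8, 85.0]
tcp_rot: [-1.574, 0.001, -1.331]
ft_force: [0.6, 0.8, -3.1]
opening: 0.123
```

```bash
python3 go.py 663.4 6.9 165 -1.5708 0 -1.334; python3 - <<'E'
from h import *
o=snap("3");a=cv2.resize(o["scene"][120:290,200:390],None,fx=3.4,fy=3.4,interpolation=cv2.INTER_CUBIC);cv2.imwrite("pics/z3.png",a[...,::-1])
E
```

```text
t 10.47 pos [661.9   5.8  85. ] rpy [-1.574e+00  1.000e-03 -1.331e+00] j [-0.091  0.683  1.579 -0.     0.883 -0.33 ] f [ 0.6  0.8 -3.1] op 11.7
slide [-0.0008 -0.08    0.0015] dist 80 dr [ 0.003  0.003 -0.001] rows 1.9
```

View pics/z3.png

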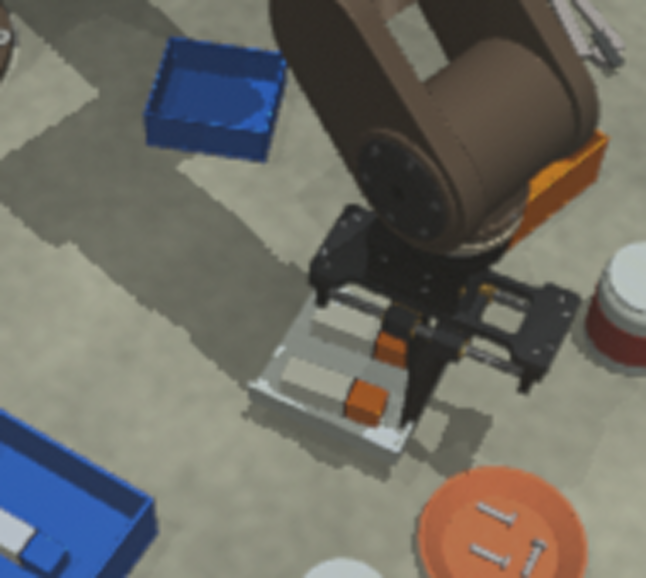

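>>> {"fn": "drive_tool", "kwargs": {"steps": [{"slide": [0, -0.018, 0], "dr": [0, 0, 0], "fingers": 0.0}, {"slide": [0, -0.038, 0], "dr": [0, 0, 0], "fingers": 0.0}, {"slide": [0, -0.058, 0], "dr": [0, 0, 0], "fingers": 0.0}, {"slide": [0, -0.072, 0], "dr": [0, 0, 0], "fingers": 0.0}, {"slide": [0, -0.08, 0], "dr": [0, 0, 0], "fingers": 0.0}]}}

```text
t: 10.98
eef_pos: [662.8, 5.7, 166.2]
tcp_rot: [-1.571, -0.0, -1.331]
ft_force: [1.1, 0.6, -2.3]
opening: 0.123
```

```bash
cat > rows.py <<'E'
# rows.py x y z r p yaw  s1 s2 .. : rows at fractions s of the way from current to target
import sys
from h import *
s=env.state();p=s["eef_pos"];R=Ro.from_euler("xyz",s["tcp_rot"])
print("t",round(s["t"],2),"pos",np.round(p,1),"rpy",np.round(s["tcp_rot"],3),"j",np.round(s["joints"],2),"f",np.round(s["ft_force"],1),"op",round(s["opening"]*95.1,1))
a=[float(v) for v in sys.argv[1:]]
d=R.inv().apply(np.array(a[:3])-p)/1e3;r=(R.inv()*Ro.from_euler("xyz",a[3:6])).as_rotvec()
print("dist",np.round(np.linalg.norm(d)*1e3),"rot",round(np.linalg.norm(r),3))
for f in a[6:]:print(f,np.round(d*f,3),np.round(r*f,3))
E
python3 rows.py 554 410 165 -1.5708 0 -.108 .01 .04 .09 .15 .21
```

```text
t 10.98 pos [662.8   5.7 166.2] rpy [-1.571 -0.    -1.331] j [-0.09  0.59  1.51 -0.    1.04 -0.33] f [ 1.1  0.6 -2.3] op 11.7
dist 419.0 rot 1.223
0.01 [-0.004  0.    -0.   ] [ 0.    -0.012  0.   ]
0.04 [-0.017  0.    -0.   ] [ 0.    -0.049  0.   ]
0.09 [-0.038  0.    -0.001] [ 0.   -0.11  0.  ]
0.15 [-0.063  0.    -0.001] [ 0.    -0.184  0.   ]
0.21 [-0.088  0.    -0.002] [ 0.    -0.257  0.   ]
```

>>> {"fn": "drive_tool", "kwargs": {"steps": [{"slide": [-0.004, 0, 0], "dr": [0, -0.012, 0], "fingers": 0.0}, {"slide": [-0.017, 0, 0], "dr": [0, -0.049, 0], "fingers": 0.0}, {"slide": [-0.038, 0, -0.001], "dr": [0, -0.11, 0], "fingers": 0.0}, {"slide": [-0.063, 0, -0.001], "dr": [0, -0.184, 0], "fingers": 0.0}, {"slide": [-0.088, 0, -0.002], "dr": [0, -0.257, 0], "fingers": 0.0}]}}

```text
t: 11.4
eef_pos: [638.5, 92.3, 162.9]
tcp_rot: [-1.574, 0.002, -1.069]
ft_force: [0.8, 0.8, -2.8]
opening: 0.125
```

```bash
python3 rows.py 554 410 165 -1.5708 0 -.108 .08 .16 .24 .32 .40
```

```text
t 11.4 pos [638.5  92.3 162.9] rpy [-1.574  0.002 -1.069] j [ 0.04  0.57  1.56  0.    1.01 -0.46] f [ 0.8  0.8 -2.8] op 11.8
dist 329.0 rot 0.961
0.08 [-0.026 -0.     0.006] [ 0.    -0.077 -0.   ]
0.16 [-0.051 -0.     0.013] [ 0.    -0.154 -0.001]
0.24 [-0.077 -0.     0.019] [ 0.001 -0.231 -0.001]
0.32 [-0.102 -0.001  0.025] [ 0.001 -0.308 -0.001]
0.4 [-0.128 -0.001  0.031] [ 0.001 -0.385 -0.001]
```

>>> {"fn": "drive_tool", "kwargs": {"steps": [{"slide": [-0.026, 0, 0.006], "dr": [0, -0.077, 0], "fingers": 0.0}, {"slide": [-0.051, 0, 0.013], "dr": [0, -0.154, 0], "fingers": 0.0}, {"slide": [-0.077, 0, 0.019], "dr": [0, -0.231, 0], "fingers": 0.0}, {"slide": [-0.102, 0, 0.025], "dr": [0, -0.308, 0], "fingers": 0.0}, {"slide": [-0.128, -0.001, 0.031], "dr": [0, -0.385, 0], "fingers": 0.0}]}}

```text
t: 11.82
eef_pos: [604.4, 220.0, 163.9]
tcp_rot: [-1.574, 0.003, -0.683]
ft_force: [0.8, 1.2, -3.3]
opening: 0.123
```

```bash
python3 rows.py 554 410 165 -1.5708 0 -.108 .13 .26 .39 .52 .64
```

```text
t 11.82 pos [604.4 220.  163.9] rpy [-1.574  0.003 -0.683] j [ 0.25  0.57  1.56  0.    1.01 -0.64] f [ 0.8  1.2 -3.3] op 11.7
dist 197.0 rot 0.575
0.13 [-0.021 -0.     0.015] [ 0.    -0.075 -0.001]
0.26 [-0.041 -0.     0.03 ] [ 0.001 -0.15  -0.001]
0.39 [-0.062 -0.     0.045] [ 0.001 -0.224 -0.002]
0.52 [-0.083 -0.001  0.06 ] [ 0.001 -0.299 -0.002]
0.64 [-0.102 -0.001  0.074] [ 0.001 -0.368 -0.002]
```

>>> {"fn": "drive_tool", "kwargs": {"steps": [{"slide": [-0.021, 0, 0.015], "dr": [0, -0.075, 0], "fingers": 0.0}, {"slide": [-0.041, 0, 0.03], "dr": [0, -0.15, 0], "fingers": 0.0}, {"slide": [-0.062, 0, 0.045], "dr": [0, -0.224, 0], "fingers": 0.0}, {"slide": [-0.083, -0.001, 0.06], "dr": [0, -0.299, 0], "fingers": 0.0}, {"slide": [-0.102, -0.001, 0.074], "dr": [0, -0.368, 0], "fingers": 0.0}]}}

```text
t: 12.23
eef_pos: [572.5, 342.1, 165.1]
tcp_rot: [-1.573, 0.004, -0.315]
ft_force: [0.1, -0.3, -3.0]
opening: 0.125
```

```bash
python3 rows.py 554 410 162 -1.5708 0 -.108 .3 .55 .75 .9 1
```

```text
t 12.23 pos [572.5 342.1 165.1] rpy [-1.573  0.004 -0.315] j [ 0.44  0.6   1.5   0.    1.05 -0.82] f [ 0.1 -0.3 -3. ] op 11.9
dist 70.0 rot 0.207
0.3 [-0.012  0.001  0.018] [ 0.    -0.062 -0.001]
0.55 [-0.021  0.002  0.032] [ 0.001 -0.114 -0.002]
0.75 [-0.029  0.002  0.044] [ 0.001 -0.155 -0.003]
0.9 [-0.035  0.003  0.053] [ 0.001 -0.186 -0.003]
1.0 [-0.039  0.003  0.059] [ 0.002 -0.207 -0.004]
```

>>> {"fn": "drive_tool", "kwargs": {"steps": [{"slide": [-0.012, 0.001, 0.018], "dr": [0, -0.062, 0], "fingers": 0.0}, {"slide": [-0.021, 0.002, 0.032], "dr": [0, -0.114, 0], "fingers": 0.0}, {"slide": [-0.029, 0.002, 0.044], "dr": [0, -0.155, 0], "fingers": 0.0}, {"slide": [-0.035, 0.003, 0.053], "dr": [0, -0.186, 0], "fingers": 0.0}, {"slide": [-0.039, 0.003, 0.059], "dr": [0, -0.207, 0], "fingers": 0.0}]}}

```text
t: 12.65
eef_pos: [555.0, 409.5, 162.7]
tcp_rot: [-1.572, 0.003, -0.111]
ft_force: [-0.7, 0.5, -2.9]
opening: 0.126
```

```bash
python3 - <<'E'
from h import *
o=snap("4");a=cv2.resize(o["scene"][70:240,250:440],(400,358),interpolation=cv2.INTER_CUBIC);b=cv2.resize(o["top"][90:260,120:310],(400,358),interpolation=cv2.INTER_CUBIC);cv2.imwrite("pics/z4.png",np.hstack([a,b])[...,::-1])
E
python3 go.py
```

```text
t 12.75 pos [555.5 409.1 163.1] rpy [-1.571  0.002 -0.113] j [ 5.390e-01  6.330e-01  1.437e+00  1.000e-03  1.073e+00 -9.200e-01] f [ 0.1  0.1 -2. ] op 11.8
```

View pics/z4.png

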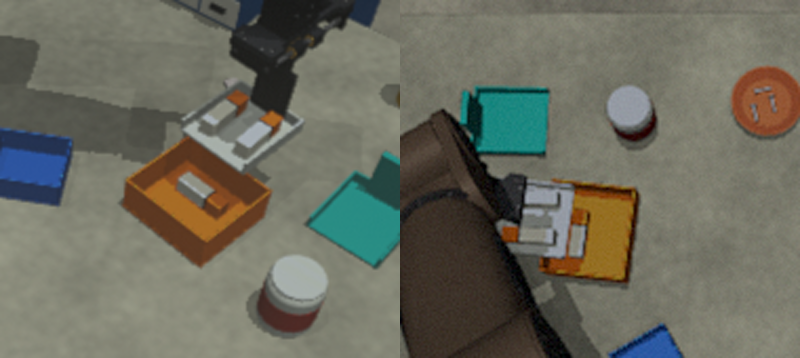

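```bash
cat > tip.py <<'E'
# tip.py psi lipx lipy  th:z ...
import sys
from h import *
s=env.state();p=s["eef_pos"];R=Ro.from_euler("xyz",s["tcp_rot"])
print("t",round(s["t"],2),"pos",np.round(p,1),"j",np.round(s["joints"],2),"f",np.round(s["ft_force"],1),"op",round(s["opening"]*95.1,1))
Rp=R*RG.inv();print("lip now",np.round(p-Rp.apply([124,0,49]),1),"tilt",round(np.arcsin(Rp.apply([1,0,0])[2]),3))
psi,lx,ly=map(float,sys.argv[1:4]);pp=p
for a in sys.argv[4:]:
    th,z=map(float,a.split(":"));X,T=pose_from_lip([lx,ly,z],psi,th)
    print(a,np.round(R.inv().apply(X-p)/1e3,3),np.round((R.inv()*T).as_rotvec(),3),"step",round(np.linalg.norm(X-pp)));pp=X
E
python3 tip.py 1.46 542 292 .03:113 .09:111 .15:108 .21:104 .27:100
```

```text
t 12.75 pos [555.5 409.1 163.1] j [ 0.54  0.63  1.44  0.    1.07 -0.92] f [ 0.1  0.1 -2. ] op 11.8
lip now [541.4 285.9 114.2] tilt -0.001
.03:113 [-0.    -0.003  0.005] [ 0.031 -0.002 -0.002] step 5
.09:111 [-0.    -0.008  0.001] [ 0.091 -0.002 -0.002] step 6
.15:108 [-0.    -0.012 -0.003] [ 0.151 -0.002 -0.002] step 6
.21:104 [-0.    -0.015 -0.007] [ 0.211 -0.002 -0.002] step 5
.27:100 [-0.    -0.017 -0.011] [ 0.271 -0.002 -0.002] step 5
```

>>> {"fn": "drive_tool", "kwargs": {"steps": [{"slide": [0, -0.003, 0.004], "dr": [0.03, 0, 0], "fingers": 0.0}, {"slide": [0, -0.008, 0.001], "dr": [0.09, -0.002, 0], "fingers": 0.0}, {"slide": [0, -0.012, -0.003], "dr": [0.15, -0.002, 0], "fingers": 0.0}, {"slide": [0, -0.015, -0.007], "dr": [0.21, -0.002, 0], "fingers": 0.0}, {"slide": [0, -0.017, -0.011], "dr": [0.27, -0.002, 0], "fingers": 0.0}]}}

```text
t: 13.17
eef_pos: [555.3, 396.3, 181.3]
tcp_rot: [-1.298, 0.0, -0.114]
ft_force: [0.3, -0.3, -3.3]
opening: 0.126
```

```bash
python3 tip.py 1.46 542 293 .33:95 .4:89 .47:84 .54:79 .6:76
```

```text
t 13.17 pos [555.3 396.3 181.3] j [ 0.43  0.55  1.58  0.3   0.89 -1.2 ] f [ 0.3 -0.3 -3.3] op 11.9
lip now [543.1 290.7 100.7] tilt 0.272
.33:95 [-0.002 -0.001 -0.003] [ 0.058 -0.003  0.001] step 3
.4:89 [-0.002 -0.004 -0.008] [ 0.128 -0.003  0.001] step 6
.47:84 [-0.002 -0.007 -0.014] [ 0.198 -0.003  0.001] step 7
.54:79 [-0.002 -0.01  -0.021] [ 0.268 -0.003  0.001] step 7
.6:76 [-0.002 -0.013 -0.027] [ 0.328 -0.003  0.001] step 7
```

>>> {"fn": "drive_tool", "kwargs": {"steps": [{"slide": [0, -0.001, -0.003], "dr": [0.06, -0.003, 0], "fingers": 0.0}, {"slide": [-0.001, -0.004, -0.008], "dr": [0.13, -0.003, 0], "fingers": 0.0}, {"slide": [-0.001, -0.007, -0.014], "dr": [0.2, -0.003, 0], "fingers": 0.0}, {"slide": [-0.001, -0.01, -0.021], "dr": [0.27, -0.003, 0], "fingers": 0.0}, {"slide": [-0.001, -0.013, -0.027], "dr": [0.33, -0.003, 0], "fingers": 0.0}]}}

```text
t: 13.58
eef_pos: [550.9, 366.5, 186.3]
tcp_rot: [-0.968, -0.001, -0.112]
ft_force: [0.4, 0.7, -3.0]
opening: 0.124
```

```bash
python3 tip.py 1.46 542 293 .66:76 .72:76 .78:76 .81:76 .81:76
```

```text
t 13.58 pos [550.9 366.5 186.3] j [ 0.27  0.51  1.77  0.82  0.8  -1.76] f [ 0.4  0.7 -3. ] op 11.8
lip now [542.6 292.6  75.6] tilt 0.603
.66:76 [-0.001 -0.007 -0.003] [ 0.057 -0.     0.002] step 8
.72:76 [-0.001 -0.014 -0.006] [ 0.117 -0.     0.002] step 8
.78:76 [-0.001 -0.021 -0.01 ] [ 0.177 -0.     0.002] step 8
.81:76 [-0.001 -0.025 -0.012] [ 0.207 -0.     0.002] step 4
.81:76 [-0.001 -0.025 -0.012] [ 0.207 -0.     0.002] step 0
```

>>> {"fn": "drive_tool", "kwargs": {"steps": [{"slide": [0, -0.007, -0.003], "dr": [0.057, 0, 0], "fingers": 0.0}, {"slide": [0, -0.014, -0.006], "dr": [0.117, 0, 0], "fingers": 0.0}, {"slide": [0, -0.021, -0.01], "dr": [0.177, 0, 0], "fingers": 0.0}, {"slide": [0, -0.025, -0.012], "dr": [0.207, 0, 0], "fingers": 0.0}, {"slide": [0, -0.025, -0.012], "dr": [0.207, 0, 0], "fingers": 0.0}]}}

```text
t: 14.0
eef_pos: [548.4, 342.1, 199.6]
tcp_rot: [-0.764, 0.001, -0.113]
ft_force: [0.3, -0.3, -2.5]
opening: 0.126
```

>>> {"fn": "drive_tool", "kwargs": {"steps": [{"slide": [0, 0, 0], "dr": [0, 0, 0], "fingers": 0.0}, {"slide": [0, 0, 0], "dr": [0, 0, 0], "fingers": 0.0}, {"slide": [0, 0, 0], "dr": [0, 0, 0], "fingers": 0.0}, {"slide": [0, 0, 0], "dr": [0, 0, 0], "fingers": 0.0}]}}

```text
t: 14.33
eef_pos: [547.8, 344.8, 200.0]
tcp_rot: [-0.765, -0.0, -0.109]
ft_force: [0.5, -0.1, -2.8]
opening: 0.127
```

```bash
python3 - <<'E'
from h import *
o=snap("5");a=cv2.resize(o["scene"][70:240,250:440],(400,358),interpolation=cv2.INTER_CUBIC);b=cv2.resize(o["top"][90:260,120:310],(400,358),interpolation=cv2.INTER_CUBIC);cv2.imwrite("pics/z5.png",np.hstack([a,b])[...,::-1])
E
python3 go.py
```

```text
t 14.43 pos [547.7 344.8 200. ] rpy [-0.764 -0.    -0.109] j [ 0.156  0.506  1.854  1.101  0.896 -2.085] f [-0.3  0.3 -2. ] op 11.9
```

View pics/z5.png

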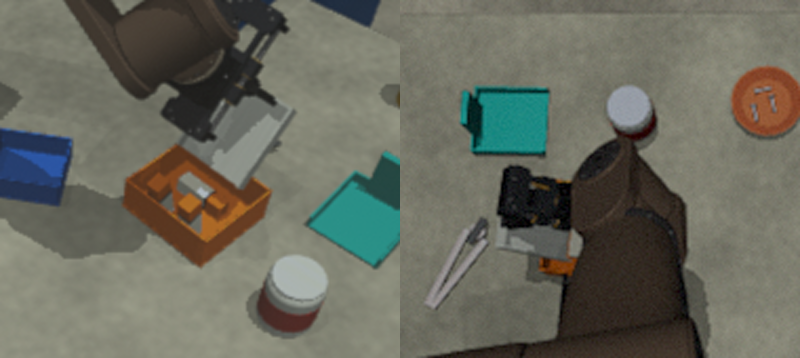

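```bash
python3 - <<'E'
import cv2
a=cv2.imread("pics/scene_5.png")[110:205,300:400]
cv2.imwrite("pics/z5b.png",cv2.resize(a,None,fx=6,fy=6,interpolation=cv2.INTER_CUBIC))
E
```

```text
(no output)
```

View pics/z5b.png

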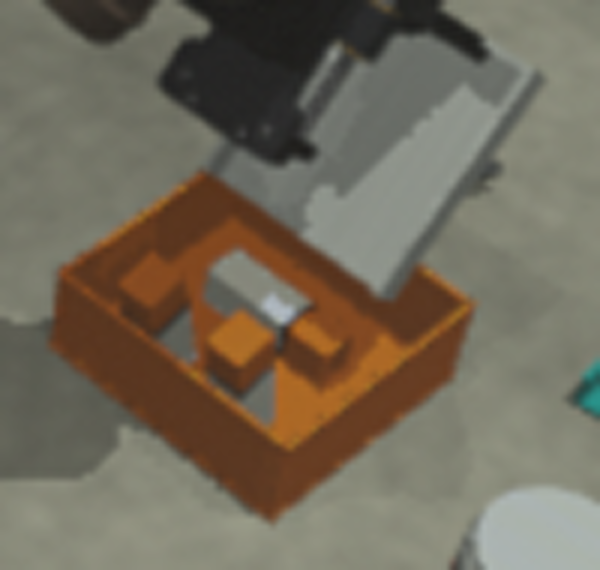

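```bash
python3 tip.py 1.46 542 293 .8:90 .78:115 .7:125 .6:130 .5:130
```

```text
t 14.43 pos [547.7 344.8 200. ] j [ 0.16  0.51  1.85  1.1   0.9  -2.09] f [-0.3  0.3 -2. ] op 11.9
lip now [542.3 294.6  76.6] tilt 0.806
.8:90 [ 0.    -0.01   0.009] [-0.006  0.001 -0.001] step 13
.78:115 [ 0.    -0.024  0.028] [-0.026  0.001 -0.001] step 24
.7:125 [ 0.    -0.021  0.038] [-0.106  0.001 -0.001] step 11
.6:130 [ 0.    -0.012  0.045] [-0.206  0.001 -0.001] step 12
.5:130 [0.    0.002 0.046] [-0.306  0.001 -0.001] step 13
```

>>> {"fn": "drive_tool", "kwargs": {"steps": [{"slide": [0, -0.01, 0.009], "dr": [0, 0, 0], "fingers": 0.0}, {"slide": [0, -0.024, 0.028], "dr": [-0.026, 0, 0], "fingers": 0.0}, {"slide": [0, -0.021, 0.038], "dr": [-0.106, 0, 0], "fingers": 0.0}, {"slide": [0, -0.012, 0.045], "dr": [-0.206, 0, 0], "fingers": 0.0}, {"slide": [0, 0.002, 0.046], "dr": [-0.306, 0, 0], "fingers": 0.0}]}}

```text
t: 14.85
eef_pos: [552.7, 377.6, 234.3]
tcp_rot: [-1.073, -0.005, -0.112]
ft_force: [-0.7, -0.6, -2.8]
opening: 0.123
```

```bash
python3 tip.py 1.46 542 293 .4:128 .3:125 .2:122 .1:120 .0:120
```

```text
t 14.85 pos [552.7 377.6 234.3] j [ 0.32  0.46  1.66  0.59  0.89 -1.49] f [-0.7 -0.6 -2.8] op 11.7
lip now [543.7 292.6 132. ] tilt 0.498
.4:128 [-0.001  0.016  0.003] [-0.098  0.001  0.005] step 16
.3:125 [-0.001  0.032  0.004] [-0.198  0.001  0.005] step 16
.2:122 [-0.002  0.047  0.004] [-0.298  0.001  0.005] step 16
.1:120 [-0.002  0.063  0.004] [-0.398  0.     0.005] step 15
.0:120 [-0.002  0.076  0.003] [-0.498 -0.     0.005] step 13
```

>>> {"fn": "drive_tool", "kwargs": {"steps": [{"slide": [-0.001, 0.016, 0.003], "dr": [-0.098, 0, 0.003], "fingers": 0.0}, {"slide": [-0.001, 0.032, 0.004], "dr": [-0.198, 0, 0.005], "fingers": 0.0}, {"slide": [-0.002, 0.047, 0.004], "dr": [-0.298, 0, 0.005], "fingers": 0.0}, {"slide": [-0.002, 0.063, 0.004], "dr": [-0.398, 0, 0.005], "fingers": 0.0}, {"slide": [-0.002, 0.076, 0.003], "dr": [-0.498, 0, 0.005], "fingers": 0.0}]}}

```text
t: 15.27
eef_pos: [553.7, 417.4, 166.4]
tcp_rot: [-1.573, 0.003, -0.109]
ft_force: [0.3, -0.8, -2.5]
opening: 0.125
```

```bash
python3 rows.py 655 4 165 -1.5708 0 -1.33 .03 .1 .17 .24 .31; python3 - <<'E'
from h import *
o=snap("6");a=cv2.resize(o["scene"][70:240,250:440],(400,358),interpolation=cv2.INTER_CUBIC);b=cv2.resize(o["top"][90:260,120:310],(400,358),interpolation=cv2.INTER_CUBIC);cv2.imwrite("pics/z6.png",np.hstack([a,b])[...,::-1])
E
```

```text
t 15.27 pos [553.7 417.4 166.4] rpy [-1.573  0.003 -0.109] j [ 0.55  0.64  1.42  0.    1.09 -0.91] f [ 0.3 -0.8 -2.5] op 11.9
dist 426.0 rot 1.221
0.03 [ 0.004  0.    -0.012] [ 0.     0.037 -0.   ]
0.1 [ 0.015  0.    -0.04 ] [ 0.     0.122 -0.   ]
0.17 [ 0.025  0.    -0.068] [ 0.001  0.208 -0.   ]
0.24 [ 0.035  0.    -0.096] [ 0.001  0.293 -0.   ]
0.31 [ 0.045  0.001 -0.124] [ 0.001  0.379 -0.   ]
```

View pics/z6.png

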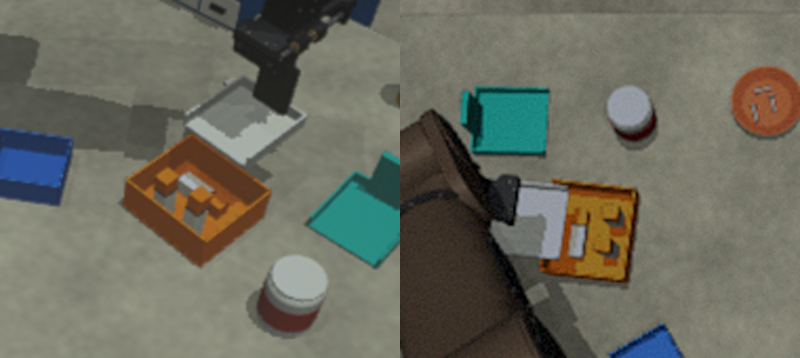

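>>> {"fn": "drive_tool", "kwargs": {"steps": [{"slide": [0.004, 0, -0.012], "dr": [0, 0.037, 0], "fingers": 0.0}, {"slide": [0.015, 0, -0.04], "dr": [0, 0.122, 0], "fingers": 0.0}, {"slide": [0.025, 0, -0.068], "dr": [0, 0.208, 0], "fingers": 0.0}, {"slide": [0.035, 0, -0.096], "dr": [0, 0.293, 0], "fingers": 0.0}, {"slide": [0.045, 0, -0.124], "dr": [0, 0.379, 0], "fingers": 0.0}]}}

```text
t: 15.78
eef_pos: [585.3, 285.8, 166.8]
tcp_rot: [-1.568, 0.006, -0.494]
ft_force: [0.1, -0.1, -2.1]
opening: 0.123
```

```bash
python3 rows.py 655 4 165 -1.5708 0 -1.33 .12 .24 .36 .48 .6; python3 - <<'E'
import cv2,numpy as np
a=cv2.imread("pics/scene_6.png")[110:205,300:395];b=cv2.imread("pics/top_6.png")[165:245,170:250]
cv2.imwrite("pics/z6b.png",np.hstack([cv2.resize(a,(400,400),interpolation=cv2.INTER_CUBIC),cv2.resize(b,(400,400),interpolation=cv2.INTER_CUBIC)]))
E
```

```text
t 15.78 pos [585.3 285.8 166.8] rpy [-1.568  0.006 -0.494] j [ 0.35  0.58  1.54  0.01  1.03 -0.73] f [ 0.1 -0.1 -2.1] op 11.7
dist 290.0 rot 0.836
0.12 [ 0.023  0.    -0.026] [-0.     0.1   -0.001]
0.24 [ 0.047  0.    -0.052] [-0.     0.201 -0.002]
0.36 [ 0.07   0.    -0.077] [-0.     0.301 -0.002]
0.48 [ 0.094  0.    -0.103] [-0.     0.401 -0.003]
0.6 [ 0.117  0.    -0.129] [-0.     0.502 -0.004]
```

View pics/z6b.png

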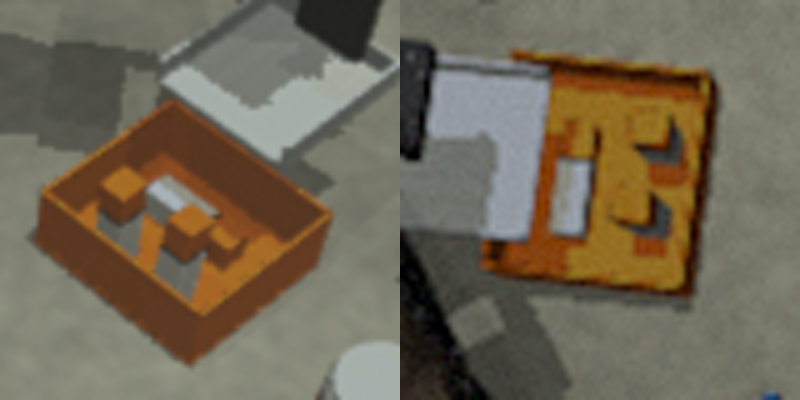

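>>> {"fn": "drive_tool", "kwargs": {"steps": [{"slide": [0.023, 0, -0.026], "dr": [0, 0.1, 0], "fingers": 0.0}, {"slide": [0.047, 0, -0.052], "dr": [0, 0.201, 0], "fingers": 0.0}, {"slide": [0.07, 0, -0.077], "dr": [0, 0.301, 0], "fingers": 0.0}, {"slide": [0.094, 0, -0.103], "dr": [0, 0.401, 0], "fingers": 0.0}, {"slide": [0.117, 0, -0.129], "dr": [0, 0.502, 0], "fingers": 0.0}]}}

```text
t: 16.2
eef_pos: [628.0, 116.4, 166.2]
tcp_rot: [-1.57, 0.006, -0.997]
ft_force: [0.9, 0.2, -2.0]
opening: 0.125
```

```bash
python3 rows.py 655 4 160 -1.5708 0 -1.33 .3 .6 .82 .95 1
```

```text
t 16.2 pos [628.  116.4 166.2] rpy [-1.57   0.006 -0.997] j [ 0.08  0.56  1.58  0.01  1.01 -0.5 ] f [ 0.9  0.2 -2. ] op 11.9
dist 116.0 rot 0.333
0.3 [ 0.033  0.002 -0.012] [ 0.     0.1   -0.002]
0.6 [ 0.065  0.003 -0.023] [ 0.     0.2   -0.003]
0.82 [ 0.089  0.005 -0.031] [ 0.     0.273 -0.005]
0.95 [ 0.104  0.005 -0.036] [ 0.     0.316 -0.005]
1.0 [ 0.109  0.006 -0.038] [ 0.     0.333 -0.006]
```

>>> {"fn": "drive_tool", "kwargs": {"steps": [{"slide": [0.033, 0.002, -0.012], "dr": [0, 0.1, -0.002], "fingers": 0.0}, {"slide": [0.065, 0.003, -0.023], "dr": [0, 0.2, -0.003], "fingers": 0.0}, {"slide": [0.089, 0.005, -0.031], "dr": [0, 0.273, -0.005], "fingers": 0.0}, {"slide": [0.104, 0.005, -0.036], "dr": [0, 0.316, -0.005], "fingers": 0.0}, {"slide": [0.109, 0.006, -0.038], "dr": [0, 0.333, -0.006], "fingers": 0.0}]}}

```text
t: 16.62
eef_pos: [656.3, 4.4, 159.4]
tcp_rot: [-1.572, -0.001, -1.329]
ft_force: [1.3, 0.8, -1.6]
opening: 0.125
```

>>> {"fn": "drive_tool", "kwargs": {"steps": [{"slide": [0, 0.02, 0], "dr": [0, 0, 0], "fingers": 0.0}, {"slide": [0, 0.05, 0], "dr": [0, 0, 0], "fingers": 0.0}, {"slide": [0, 0.075, 0], "dr": [0, 0, 0], "fingers": 0.0}, {"slide": [0, 0.092, 0], "dr": [0, 0, 0], "fingers": 0.0}, {"slide": [0, 0.1, 0], "dr": [0, 0, 0], "fingers": 0.0}]}}

```text
t: 17.03
eef_pos: [654.5, 8.3, 56.6]
tcp_rot: [-1.576, 0.0, -1.321]
ft_force: [0.9, 0.3, -2.0]
opening: 0.121
```

```bash
python3 go.py 655 4 50 -1.5708 0 -1.33; python3 - <<'E'
from h import *
o=snap("7");a=cv2.resize(o["scene"][120:290,200:390],(640,573),interpolation=cv2.INTER_CUBIC);cv2.imwrite("pics/z7.png",a[...,::-1])
E
```

```text
t 17.03 pos [654.5   8.3  56.6] rpy [-1.576  0.    -1.321] j [-0.088  0.711  1.615 -0.002  0.821 -0.335] f [ 0.9  0.3 -2. ] op 11.5
slide [ 0.0043  0.0066 -0.0006] dist 8 dr [0.005 0.009 0.   ] rows 0.2
```

View pics/z7.png

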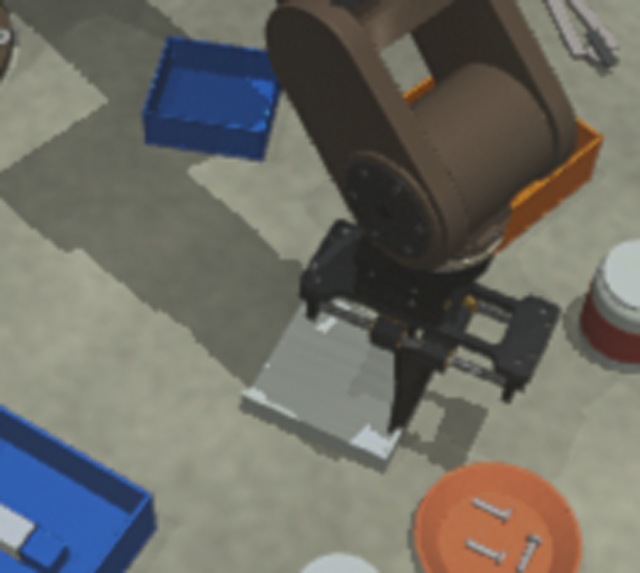

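>>> {"fn": "drive_tool", "kwargs": {"steps": [{"slide": [0, 0, 0], "dr": [0, 0, 0], "fingers": 0.0}, {"slide": [0, 0.002, 0], "dr": [0, 0, 0], "fingers": 0.0}, {"slide": [0, 0.004, 0], "dr": [0, 0, 0], "fingers": 0.0}, {"slide": [0, 0.006, 0], "dr": [0, 0, 0], "fingers": 0.0}, {"slide": [0, 0.006, 0], "dr": [0, 0, 0], "fingers": 0.0}]}}

```text
t: 17.55
eef_pos: [655.9, 7.4, 52.8]
tcp_rot: [-1.573, -0.002, -1.323]
ft_force: [-0.7, 0.3, -2.2]
opening: 0.123
```

>>> {"fn": "drive_tool", "kwargs": {"steps": [{"slide": [0, 0.001, 0], "dr": [0, 0, 0], "fingers": 0.0}, {"slide": [0, 0.002, 0], "dr": [0, 0, 0], "fingers": 0.0}, {"slide": [0, 0.003, 0], "dr": [0, 0, 0], "fingers": 0.0}, {"slide": [0, 0.003, 0], "dr": [0, 0, 0], "fingers": 0.0}]}}

```text
t: 17.88
eef_pos: [656.0, 7.3, 50.3]
tcp_rot: [-1.573, -0.002, -1.323]
ft_force: [-1.9, -0.5, 4.3]
opening: 0.124
```

>>> {"fn": "drive_tool", "kwargs": {"steps": [{"slide": [0, 0, 0], "dr": [0, 0, 0], "fingers": 0.035}, {"slide": [0, 0, 0], "dr": [0, 0, 0], "fingers": 0.035}, {"slide": [0, 0, 0], "dr": [0, 0, 0], "fingers": 0.035}, {"slide": [0, 0, 0], "dr": [0, 0, 0], "fingers": 0.035}, {"slide": [0, 0, 0], "dr": [0, 0, 0], "fingers": 0.035}]}}

```text
t: 18.3
eef_pos: [655.9, 7.4, 49.6]
tcp_rot: [-1.573, -0.002, -1.323]
ft_force: [0.1, -1.0, -0.1]
opening: 0.359
```

>>> {"fn": "drive_tool", "kwargs": {"steps": [{"slide": [0, -0.01, 0], "dr": [0, 0, 0], "fingers": 0.035}, {"slide": [0, -0.03, 0], "dr": [0, 0, 0], "fingers": 0.035}, {"slide": [0, -0.06, 0], "dr": [0, 0, 0], "fingers": 0.035}, {"slide": [0, -0.09, 0], "dr": [0, 0, 0], "fingers": 0.035}, {"slide": [0, -0.12, 0], "dr": [0, 0, 0], "fingers": 0.035}]}}

```text
t: 18.72
eef_pos: [655.9, 7.7, 171.7]
tcp_rot: [-1.573, -0.002, -1.323]
ft_force: [0.2, 0.0, -0.0]
opening: 0.372
```

```bash
python3 go.py; python3 - <<'E'
from h import *
o=snap("8");a=cv2.resize(o["scene"][80:290,200:410],(400,400),interpolation=cv2.INTER_CUBIC);b=cv2.resize(o["top"][150:260,160:270],(400,400),interpolation=cv2.INTER_CUBIC);cv2.imwrite("pics/z8.png",np.hstack([a,b])[...,::-1])
for n in C:
  H=cv2.cvtColor(o[n],cv2.COLOR_RGB2HSV)
  print(n)
E
```

```text
t 18.72 pos [655.9   7.7 171.7] rpy [-1.573 -0.002 -1.323] j [-0.088  0.577  1.523 -0.003  1.043 -0.335] f [ 0.2  0.  -0. ] op 35.4
scene
top
```

View pics/z8.png

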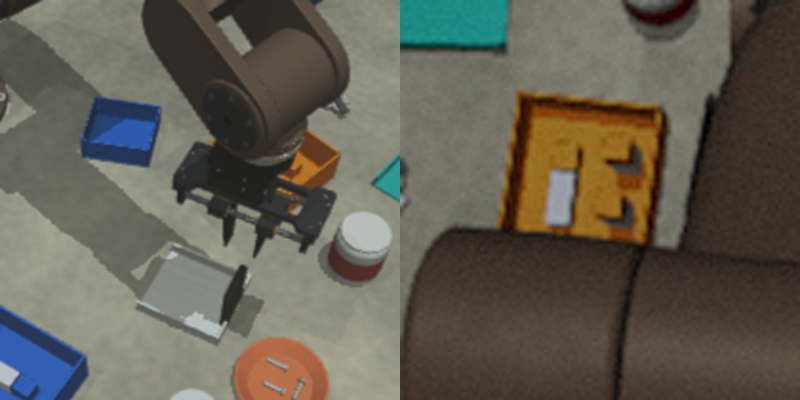

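```bash
python3 - <<'E'
from h import *
by=-.108;c,s=np.cos(by),np.sin(by);RB=np.array([[c,-s],[s,c]])
def b(n,uv,z):
    X=unproj(n,uv,z);return np.round(X),np.round(RB.T@(X[:2]-[538.2,267]),1)
f=95/400
for nm,n,uv in(("c1 top8","top",(160+(620-400)/3.636,150+150/3.636)),("c2 top8","top",(160+(613-400)/3.636,150+195/3.636)),
  ("c1 top6","top",(170+(652-400)/5,165+128/5)),("c2 top6","top",(170+(632-400)/5,165+210/5)),
  ("cL sc6","scene",(300+123*f,110+182*f)),("cR sc6","scene",(300+186*f,110+222*f))): print(nm,b(n,uv,88))
print("loose",b("top",(160+(562-400)/3.636,150+180/3.636),30))
E
python3 - <<'E'
import cv2
a=cv2.imread("pics/top_8.png")[170:225,185:240]
cv2.imwrite("pics/z8b.png",cv2.resize(a,(600,600),interpolation=cv2.INTER_CUBIC))
E
```

```text
c1 top8 (array([557., 219.,  88.]), array([ 23.3, -45.3]))
c2 top8 (array([512., 225.,  88.]), array([-21.1, -44.3]))
c1 top6 (array([559., 220.,  88.]), array([ 25.6, -44.7]))
c2 top6 (array([501., 233.,  88.]), array([-33.7, -38.3]))
cL sc6 (array([509., 229.,  88.]), array([-25. , -41.4]))
cR sc6 (array([565., 227.,  88.]), array([ 30.9, -36.6]))
loose (array([537., 286.,  30.]), array([-2.8, 19.2]))
```

View pics/z8b.png

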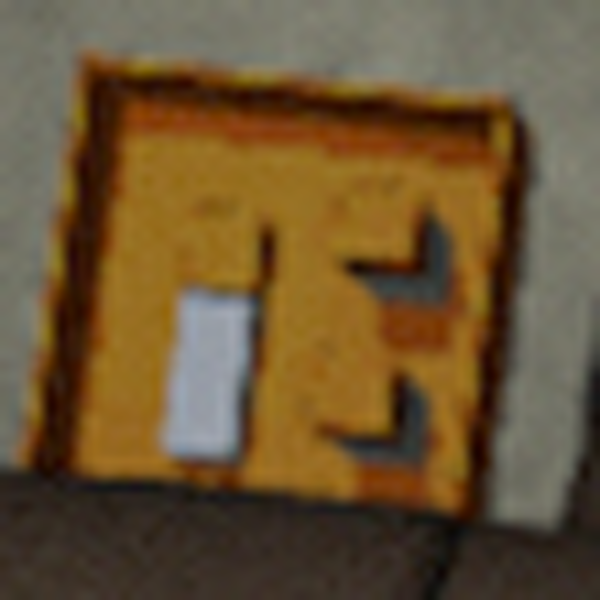

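Picture: the pan stands flat and empty at about (195,290) in the left view. Both poured cases are in the orange bin but standing on end, their caps about 28 mm above the rim. I'll tip them over gently with the open fingers, staying above the rim.

```bash
python3 rows.py 530.3 185.4 130 -1.5708 0 -1.679 .17 .34 .51 .68 .85
```

```text
t 18.82 pos [658.1   7.6 175.6] rpy [-1.565 -0.004 -1.322] j [-0.09  0.57  1.52 -0.    1.04 -0.33] f [-0.7 -0.2  0.2] op 34.9
dist 224.0 rot 0.357
0.17 [-0.035  0.008 -0.014] [-0.001  0.061  0.001]
0.34 [-0.069  0.015 -0.027] [-0.002  0.121  0.001]
0.51 [-0.104  0.023 -0.041] [-0.003  0.182  0.002]
0.68 [-0.139  0.03  -0.055] [-0.004  0.242  0.002]
0.85 [-0.173  0.038 -0.068] [-0.005  0.303  0.003]
```

>>> {"fn": "drive_tool", "kwargs": {"steps": [{"slide": [-0.035, 0.005, -0.014], "dr": [0, 0.06, 0], "fingers": 0.05}, {"slide": [-0.069, 0.01, -0.027], "dr": [0, 0.121, 0], "fingers": 0.05}, {"slide": [-0.104, 0.015, -0.041], "dr": [0, 0.182, 0], "fingers": 0.05}, {"slide": [-0.139, 0.025, -0.055], "dr": [0, 0.242, 0], "fingers": 0.05}, {"slide": [-0.173, 0.038, -0.068], "dr": [0, 0.303, 0], "fingers": 0.05}]}}

```text
t: 19.23
eef_pos: [546.5, 159.7, 132.0]
tcp_rot: [-1.572, -0.002, -1.629]
ft_force: [0.9, 1.4, -0.4]
opening: 0.521
```

```bash
python3 rows.py 530.3 185.4 75 -1.5708 0 -1.679 .3 .7 1
```

```text
t 19.23 pos [546.5 159.7 132. ] rpy [-1.572 -0.002 -1.629] j [ 0.17  0.51  1.78 -0.    0.85  0.23] f [ 0.9  1.4 -0.4] op 49.5
dist 65.0 rot 0.05
0.3 [-0.007  0.017 -0.005] [0.    0.015 0.001]
0.7 [-0.017  0.04  -0.012] [0.001 0.035 0.001]
1.0 [-0.025  0.057 -0.018] [0.001 0.05  0.002]
```

>>> {"fn": "drive_tool", "kwargs": {"steps": [{"slide": [-0.007, 0.01, -0.005], "dr": [0, 0.015, 0], "fingers": 0.05}, {"slide": [-0.017, 0.03, -0.012], "dr": [0, 0.035, 0], "fingers": 0.05}, {"slide": [-0.025, 0.05, -0.018], "dr": [0, 0.05, 0], "fingers": 0.05}, {"slide": [-0.025, 0.055, -0.018], "dr": [0, 0.05, 0], "fingers": 0.05}, {"slide": [-0.025, 0.055, -0.018], "dr": [0, 0.05, 0], "fingers": 0.05}]}}

```text
t: 19.65
eef_pos: [530.2, 184.4, 75.5]
tcp_rot: [-1.575, -0.003, -1.674]
ft_force: [0.6, 0.4, 0.2]
opening: 0.526
```

```bash
python3 rows.py 535.7 235 68 -1.5708 0 -1.679 .3 .7 1; python3 - <<'E'
from h import *
o=snap("9");a=cv2.resize(o["scene"][80:230,250:400],(600,600),interpolation=cv2.INTER_CUBIC);cv2.imwrite("pics/z9.png",a[...,::-1])
E
```

```text
t 19.65 pos [530.2 184.4  75.5] rpy [-1.575 -0.003 -1.674] j [ 0.22  0.58  1.85 -0.    0.72  0.32] f [0.6 0.4 0.2] op 50.0
dist 51.0 rot 0.007
0.3 [-0.015  0.002  0.   ] [0.001 0.001 0.001]
0.7 [-0.036  0.005  0.   ] [0.003 0.003 0.002]
1.0 [-0.051  0.007  0.   ] [0.004 0.005 0.003]
```

View pics/z9.png

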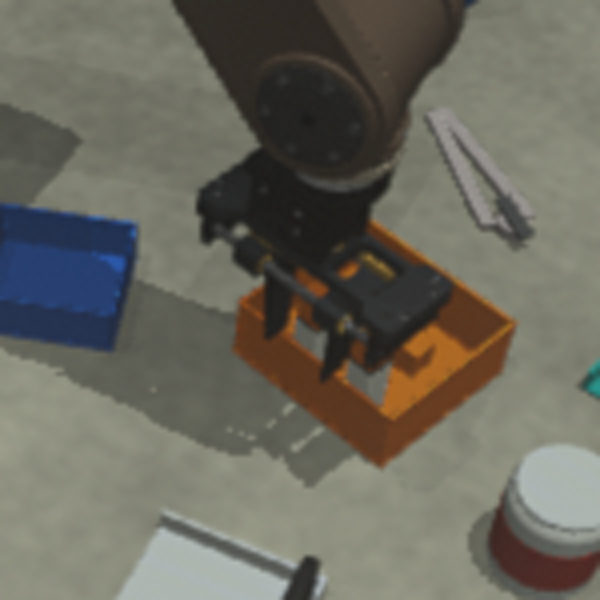

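>>> {"fn": "drive_tool", "kwargs": {"steps": [{"slide": [-0.008, 0.004, 0], "dr": [0, 0, 0], "fingers": 0.052}, {"slide": [-0.016, 0.006, 0], "dr": [0, 0, 0], "fingers": 0.052}, {"slide": [-0.024, 0.006, 0], "dr": [0, 0, 0], "fingers": 0.052}, {"slide": [-0.032, 0.006, 0], "dr": [0, 0, 0], "fingers": 0.052}, {"slide": [-0.04, 0.006, 0], "dr": [0, 0, 0], "fingers": 0.052}]}}

```text
t: 20.17
eef_pos: [535.3, 225.2, 70.7]
tcp_rot: [-1.572, -0.002, -1.675]
ft_force: [0.2, -1.1, 0.7]
opening: 0.548
```

>>> {"fn": "drive_tool", "kwargs": {"steps": [{"slide": [-0.007, 0, 0], "dr": [0, 0, 0], "fingers": 0.052}, {"slide": [-0.014, 0, 0], "dr": [0, 0, 0], "fingers": 0.052}, {"slide": [-0.018, 0, 0], "dr": [0, 0, 0], "fingers": 0.052}, {"slide": [-0.018, 0, 0], "dr": [0, 0, 0], "fingers": 0.052}]}}

```text
t: 20.5
eef_pos: [537.0, 243.0, 70.4]
tcp_rot: [-1.573, -0.002, -1.675]
ft_force: [-0.7, 0.6, 0.6]
opening: 0.546
```

```bash
python3 go.py; python3 - <<'E'
from h import *
o=snap("10");a=cv2.resize(o["scene"][80:230,250:400],(600,600),interpolation=cv2.INTER_CUBIC);cv2.imwrite("pics/z10.png",a[...,::-1])
E
```

```text
t 20.5 pos [537.  243.   70.4] rpy [-1.573 -0.002 -1.675] j [ 0.313  0.619  1.781 -0.002  0.744  0.419] f [-0.7  0.6  0.6] op 51.9
```

View pics/z10.png

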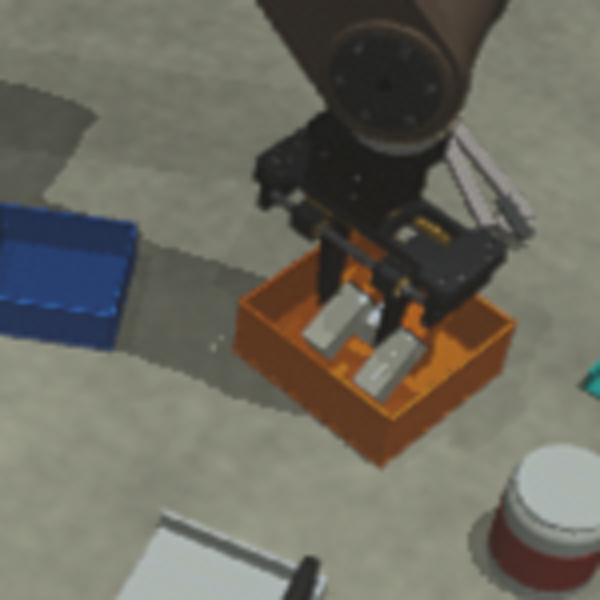

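Both have toppled and now lie across the loose case. I'll go straight up, move clear and check everything.

>>> {"fn": "drive_tool", "kwargs": {"steps": [{"slide": [0, -0.02, 0], "dr": [0, 0, 0], "fingers": 0.052}, {"slide": [0, -0.06, 0], "dr": [0, 0, 0], "fingers": 0.052}, {"slide": [0, -0.1, 0], "dr": [0, 0, 0], "fingers": 0.052}, {"slide": [-0.02, -0.14, 0], "dr": [0, 0, 0], "fingers": 0.052}, {"slide": [-0.06, -0.15, 0], "dr": [0, 0, 0], "fingers": 0.052}]}}

```text
t: 21.02
eef_pos: [545.0, 298.6, 226.0]
tcp_rot: [-1.567, 0.0, -1.679]
ft_force: [1.3, 0.3, 0.3]
opening: 0.545
```

>>> {"fn": "drive_tool", "kwargs": {"steps": [{"slide": [-0.04, 0, 0.02], "dr": [0, 0, 0], "fingers": 0.06}, {"slide": [-0.075, 0, 0.04], "dr": [0, 0, 0], "fingers": 0.06}, {"slide": [-0.11, 0, 0.06], "dr": [0, 0, 0], "fingers": 0.06}, {"slide": [-0.145, 0, 0.08], "dr": [0, 0, 0], "fingers": 0.06}, {"slide": [-0.18, 0, 0.1], "dr": [0, 0, 0], "fingers": 0.06}]}}

```text
t: 21.43
eef_pos: [662.5, 470.2, 219.2]
tcp_rot: [-1.573, -0.003, -1.676]
ft_force: [1.6, 0.1, 0.8]
opening: 0.63
```

```bash
python3 go.py; python3 - <<'E'
from h import *
o=snap("11")
E
```

```text
t 21.43 pos [662.5 470.2 219.2] rpy [-1.573 -0.003 -1.676] j [ 5.360e-01  7.860e-01  9.760e-01 -1.000e-03  1.383e+00  6.420e-01] f [1.6 0.1 0.8] op 59.9
```

View pics/scene_11.png

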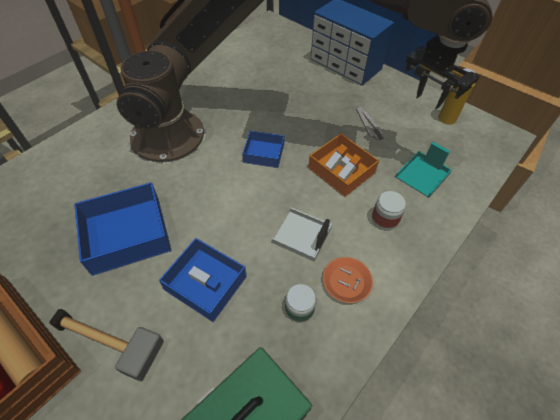

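View pics/top_11.png

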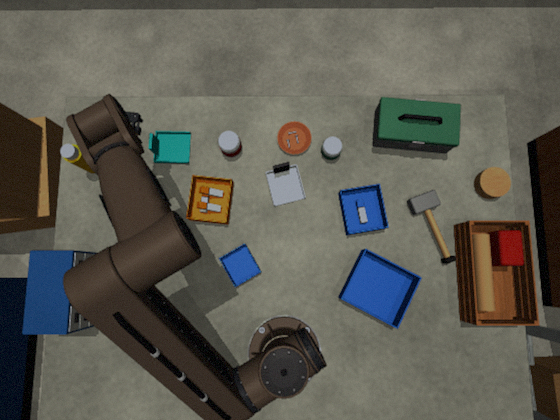

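>>> {"fn": "drive_tool", "kwargs": {"steps": [{"slide": [0, 0, 0], "dr": [0, 0, 0], "fingers": 0.06}, {"slide": [0, 0, 0], "dr": [0, 0, 0], "fingers": 0.06}, {"slide": [0, 0, 0], "dr": [0, 0, 0], "fingers": 0.06}]}}

```text
t: 21.78
eef_pos: [661.4, 467.9, 219.9]
tcp_rot: [-1.573, -0.002, -1.676]
ft_force: [0.2, 0.0, 0.2]
opening: 0.633
```

```bash
python3 - <<'E'
from h import *
o=snap("12");D={n:dmask(n,o[n]) for n in C}
ms={n:upm(D[n],uv,dict(scene=5,top=8)[n])[0] for n,uv in dict(scene=(302,232),top=(288,188)).items()}
print("pan",fitm(PAN,ms,[606,0,.24]))
B=[box(-80,80,-72.5,72.5,0,60)]
for nm,uv,x0 in(("orange",dict(scene=(345,185),top=(225,200)),[538,267,-.1]),("blue",dict(scene=(205,300),top=(375,200)),[500,-286,.16])):
    m={n:upm(D[n],uv[n],40)[0] for n in C}
    m={n:cv2.morphologyEx(v,cv2.MORPH_CLOSE,np.ones((41,41),np.uint8)) for n,v in m.items()}
    print(nm,fitm(B,m,x0))
a=cv2.resize(o["scene"][120:210,295:395],(400,360),interpolation=cv2.INTER_CUBIC);b=cv2.resize(o["top"][165:240,170:253],(400,360),interpolation=cv2.INTER_CUBIC);cv2.imwrite("pics/z12.png",np.hstack([a,b])[...,::-1])
E
```

```text
pan (array([ 5.96222e+02, -6.22800e+00,  2.44000e-01]), np.float64(0.083))
orange (array([ 5.38805e+02,  2.68916e+02, -1.10000e-01]), np.float64(0.092))
blue (array([ 5.01123e+02, -2.86586e+02,  1.61000e-01]), np.float64(0.07))
```

View pics/z12.png

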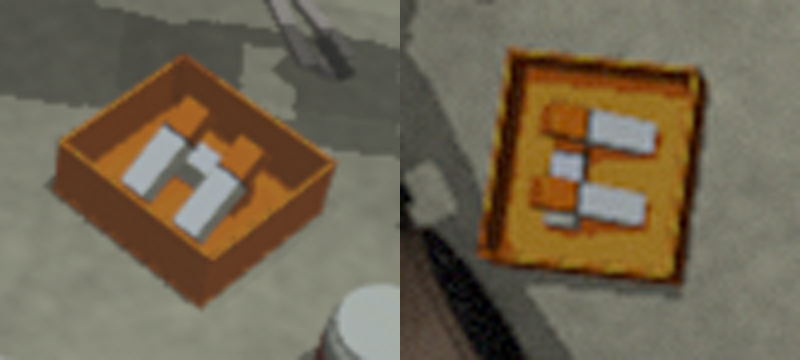

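All three orange cases lie inside the orange bin, below its rim. The bins haven't moved beyond measuring error. The pan stands flat and empty at about (596, -6), clear of both bins.

```bash
python3 -c "
from cell import env
print(env.job_done())"
```

```text
the job is handed in; nothing more can be done
None
```

The job is done and handed in at about 22 s of the 67 s allowed. It gave no verdict.

- **Loose cases:** I put the orange-capped case in the orange bin and the blue-capped one in the middle-sized blue bin.
- **Pan:** I lifted it by its tab with both cases aboard, carried it to the orange bin and tipped it to about 46°. I then stood it, empty, about 10 mm from where it began and clear of the bins.
- **Extra step:** The two poured cases landed standing on end, about 28 mm above the rim. After setting the pan down, I pushed them over with the open fingers, above the rim. They now lie across the loose orange case.

**Last checks:**
- The final pictures show three orange-capped cases in the orange bin, below the rim, and the blue-capped one in the blue bin.
- The pan is flat and empty at about (596, -6).
- Measured again, the bins came out within about 2 mm of their first positions, which is measuring error.
- By eye, the bystanders and look-alikes have not moved; I did not measure them.
- The gripper was well clear of everything, and the highest wrist force I read was about 7 N.

None of the final checks failed or disagreed.

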